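# Gauge the bearing blocks and sort them by fit

## Robot

A 6-joint arm with a two-finger parallel gripper is mounted at the origin on the work surface. World frame = base frame: x ahead of the robot, y to its left, z up, the work surface at z = 0. Lengths are in m, angles in rad, forces in N, time in s.
With the tool pointing down it reaches from about 0.35 to 0.775 m from the base axis. Payload 5.5 kg.
Tool frame: the origin (TCP) lies between the finger pads; the fingertips stand 11 mm ahead of it and the grasp point (between the pads) lies 8 mm behind it (tips_ahead is the distance from the TCP to the fingertips, in m); z points along the fingers, y is the line along which they close (so a half turn about z gives the same grasp; the last joint's range is limited). The gripper opens to 85 mm and grips with 20 to 120 N. Pads are 22 mm wide; open, the fingers measure 114 mm over their backs; the gripper's body (76 mm by 85 mm) begins 54 mm behind the grasp point. The pads swing forward as they close: fully open they stand 13 mm farther back than shut.
Start: joints at [1.051, 0.313, 0.046, 1.304, 0, 1.431], TCP at [0.213, 0.534, 0.209] pointing down, gripper open.
Joint ranges: [-2.76, 2.76], [-0.86, 1.69], [-1.03, 1.26], [-2.2, 2.34], [-1.47, 1.5], [-3.14, 3.14]. Speed limits (rad/s): [2.57, 2.57, 3.14, 3.14, 3.14, 3.14].

## Interface

Orientations are given as a unit quaternion [w, x, y, z].
In Python, from workcell import * gives the robot as it stands. The module is installed in compiled form; this text tells all that it offers.
- The arm moves only by the tool jog_arm, never from a script. Its argument "moves" is a list of rows, each an object with "fingers": the closure, from 0 (fully open) to 1 (shut); "slide": the shift along the tool's x, y, z in mm, a list of three; "angular": the turn, a rotation vector about the tool's x, y, z in degrees, a list of three. A call has 1 to 10 rows; each row is the pose to reach, as a shift and turn from the pose commanded when the call began, along the tool's axes at that moment; what a row does not reach only later rows make up. A row lasts 1/12 s, in which the tool goes at most 41.7 mm and 7.16 degrees, less where a joint would pass 70% of its speed; a pose out of reach is approached as far as the arm can. A call with a gripper value outside its range is refused whole. The fingers move at their own pace and stop on an object; "squeeze" is the grip in N (left out, the last holds). Time passes only in rows, so rows that repeat a pose let the fingers close. It gives the time, the measured TCP pose, the force, the opening and the grip force at its end, in the units of the state.
- get_state(): the state, without advancing time (a new reading comes with each control period).
- read_camera(name): name is "side" or "top"; returns a dict with "color" (384x512x3 uint8, red, green, blue), "fovy" (degrees; the focal length in pixels is half the picture's height over the tangent of half this angle, whatever the lens; pixels are square), "cx", "cy" (the principal point, pixels), "world_from_camera" (4x4, takes a point from camera to world coordinates). Camera axes: x right, y down, z forward; pixel columns grow to the right and rows downward; lengths in m; the calibration is good to about 2 mm. A picture is of the moment at which its call begins. There is no depth.
- hand_in(): hands the job in; it is judged then, once.
Trained networks look in a picture, given as the dict that the camera call returned (one of the last four; its "shot" number tells which), for a name from the list of things; names that differ only in an ending like _2 or _b are one class to them, and where a whole thing is asked for, a point or a joint stands for the part that bears it (a point fixed in the world has none). Each returns a list of dicts, best first, with "p" (0 to 1); they miss things now and then, are a little off and sometimes report something else, mostly with a low value. They report only what shows in the picture. A call takes as long as a camera call. They do not tell look-alikes from the thing itself.
- look_for(target, picture): "point" ([column, row] in pixels, amid what is visible of it).
- tip_of(target, picture): "point" ([column, row] in pixels: a listed point, or the origin of a listed thing).
The state is a dict: "clock": time; "joint_pos": joint angles; "qvel": joint speeds; "tau": joint torques, N m; "tcp_pos": TCP position; "orientation": TCP orientation; "wrist_force": force on the tool from outside, world axes, zero at the start; "ft_torque": the same for the moment, N m; "finger_gap": finger opening in m; "grip_force": force on a finger pad.
Only numpy, scipy, OpenCV 4.12 (cv2) and the standard library are available. Lean on these libraries where they do the work, as an engineer would, in place of code of your own. Each camera call takes 0.05 s, during which the arm holds its last target. There are 200 camera calls.

## Task

Check the bores of all the yellow bearing blocks, the one in the grey bin under the spanner and the file and the one to three on the bench: lay the spanner and the file flat on the grey mat and push the pin gauge straight down in each bore, dust plug ahead of it, as far as it will go. Lay the blocks flat, red face up, in the trays: those the gauge goes almost all the way through in the green one, those in which it stops near the mouth in the red one. Stand the gauge upright in its stand again, and leave the other tools, the bolt and the bottle where they are.

Things in the scene. Friction and masses are not known exactly. Their poses are not given: they have to be found in the camera images.
- block_a: yellow bearing block, 64 x 64 x 42 mm, 0.35 kg, red face up. Bore in the middle, 27 mm wide at the mouth, with a black dust plug in it; narrowed to 21 mm from 18 mm down if faulty, which is hidden by the plug and known only by trying. Origin: centre of the underside, z up, x, y along the sides. In the bin under the file; either block_a or block_b is there.
- block_b: yellow bearing block, 64 x 64 x 42 mm, 0.35 kg, red face up. Bore in the middle, 27 mm wide at the mouth, with a black dust plug in it; narrowed to 21 mm from 18 mm down if faulty, which is hidden by the plug and known only by trying. Origin: centre of the underside, z up, x, y along the sides. In the bin under the file; either block_a or block_b is there.
- block_c: yellow bearing block, 64 x 64 x 42 mm, 0.35 kg, red face up. Bore in the middle, 27 mm wide at the mouth, with a black dust plug in it; narrowed to 21 mm from 18 mm down if faulty, which is hidden by the plug and known only by trying. Origin: centre of the underside, z up, x, y along the sides. On the bench, in one of three places side by side; one to three of block_c, d, e are there.
- block_d: yellow bearing block, 64 x 64 x 42 mm, 0.35 kg, red face up. Bore in the middle, 27 mm wide at the mouth, with a black dust plug in it; narrowed to 21 mm from 18 mm down if faulty, which is hidden by the plug and known only by trying. Origin: centre of the underside, z up, x, y along the sides. On the bench, in one of three places side by side; one to three of block_c, d, e are there.
- block_e: yellow bearing block, 64 x 64 x 42 mm, 0.35 kg, red face up. Bore in the middle, 27 mm wide at the mouth, with a black dust plug in it; narrowed to 21 mm from 18 mm down if faulty, which is hidden by the plug and known only by trying. Origin: centre of the underside, z up, x, y along the sides. On the bench, in one of three places side by side; one to three of block_c, d, e are there.
- plug_a (a joint): dust plug in the bore of block_a, its top 6 mm below the mouth at 0; the value is how far it has been pushed down (m). It takes about 2 N, stays where it is pushed, and stops at 0.030 in a sound bore, at 0.008 in a faulty one.
- plug_b (a joint): dust plug in the bore of block_b, its top 6 mm below the mouth at 0; the value is how far it has been pushed down (m). It takes about 2 N, stays where it is pushed, and stops at 0.030 in a sound bore, at 0.008 in a faulty one.
- plug_c (a joint): dust plug in the bore of block_c, its top 6 mm below the mouth at 0; the value is how far it has been pushed down (m). It takes about 2 N, stays where it is pushed, and stops at 0.030 in a sound bore, at 0.008 in a faulty one.
- plug_d (a joint): dust plug in the bore of block_d, its top 6 mm below the mouth at 0; the value is how far it has been pushed down (m). It takes about 2 N, stays where it is pushed, and stops at 0.030 in a sound bore, at 0.008 in a faulty one.
- plug_e (a joint): dust plug in the bore of block_e, its top 6 mm below the mouth at 0; the value is how far it has been pushed down (m). It takes about 2 N, stays where it is pushed, and stops at 0.030 in a sound bore, at 0.008 in a faulty one.
- gauge: pin gauge, 108 mm, 0.18 kg, upright in its stand. Origin: centre of the pin's tip, z up to the handle. Pin 24 mm in diameter, 42 mm long (tapers to 18 mm over the last 6 mm); collar 48 mm in diameter, z 42 to 48; blue square handle 24 x 24 mm (sides along x, y), z 48 to 108. Pushing the plug ahead, its tip goes 36 mm below the mouth in a sound bore, 14 mm in a faulty one.
- stand: fixed wooden stand of the gauge, 70 x 70 x 50 mm, with a hole 32 mm wide and 44 mm deep in the middle of its top. Origin at the centre of its underside, z up. The gauge's collar rests on the top, its tip then 8 mm above the stand's origin.
- bin: fixed grey open parts bin, 180 (x) x 230 (y) x 50 mm, walls and floor 4 mm thick. Origin at the centre of its underside.
- file: flat file, 170 mm long, 0.18 kg, lying on the block in the bin across its bore. Origin under its centre of mass at its underside, x along it towards the blade's end, z up. Blade 28 mm wide and 8 mm thick from x = -20 to 85 mm, green handle 24 mm wide and 10 mm thick from x = -85 to -20 mm.
- spanner: steel double-ended ring spanner, 156 mm long, 10 mm thick, 0.2 kg, lying across the file's blade. Origin at its middle, at its underside, x along it, z up. Shaft 18 mm wide, round heads 36 mm in diameter centred at x = +-60 mm.
- mat: fixed grey mat, 120 (x) x 200 (y) mm, 3 mm thick. Origin at the centre of its underside.
- tray_green: fixed green tray for sound blocks, 170 (x) x 200 (y) mm, rim 22 mm high, walls and floor 4 mm thick. Origin at the centre of its underside.
- tray_red: fixed red tray for faulty blocks, the same size as the green one. Origin at the centre of its underside.
- hammer: hammer lying near the far edge of the bench, not part of the job.
- oil_can: blue bottle, 60 mm in diameter and 140 mm tall, near the far edge, not part of the job.
- long_bolt: dark bolt, 92 mm long, 20 mm thick, lying beyond the bin, not part of the job.
- screwdriver: screwdriver lying on the bench near the robot, not part of the job.
- punch: brass drift punch, 90 mm long, 16 mm thick, lying near the robot, not part of the job.
There are look-alikes about, which are no part of the job. What is shaped like the file but brown is not meant.

How it is judged:
By the outcome, as a careful person would: the job done as asked, in the order asked, and still so for the second after the job is handed in, with the robot touching nothing.
Of block_a, block_b only 1 to 1 are there at a start; the rules pass over those that are not, and their reading is None.
Of block_c, block_d, block_e only 1 to 3 are there at a start; the rules pass over those that are not, and their reading is None.
At some moment in a run one of block_c, block_d, block_e may be knocked a few centimetres aside while the robot is not near it.
It also fails if it takes over 210 s, if anything falls off the work surface, if the arm or the gripper's body presses on something with over 40 N, if the wrist force passes 120 N, or if a joint passes its speed limit or range.

## Working session

There is one attempt and no reset: what is moved stays moved. The work goes in short steps, Python scripts to look and compute and a tool call to move; the robot and the scene stay as the last step left them, time stands still between calls to the robot, and variables do not carry over. Pictures are saved under pics/ and viewed, at most 14 in all, crops included, and the job is handed in when it is done.

Besides the shell and the picture viewer there is one more tool, called after ">>>" as name(argument=value, ...), one argument or row to a line, values as JSON. jog_arm: Moves the arm, as the interface text tells. Its arguments: {"type":"object","properties":{"moves":{"type":"array","items":{"type":"object","properties":{"fingers":{"type":"number"},"slide":{"type":"array","items":{"type":"number"}},"angular":{"type":"array","items":{"type":"number"}}}}},"squeeze":{"type":"number"}},"required":["moves"]}

```bash
mkdir -p pics; cat > h.py <<'E'
from workcell import *
import numpy as np, cv2
from scipy.spatial.transform import Rotation as R
def ray(im,p):
    f=im["color"].shape[0]/2/np.tan(np.radians(im["fovy"])/2)
    T=np.array(im["world_from_camera"])
    return T[:3,3], T[:3,:3]@np.array([(p[0]-im["cx"])/f,(p[1]-im["cy"])/f,1])
def at_z(im,p,z):
    o,d=ray(im,p); return o+d*(z-o[2])/d[2]
def proj(im,X):
    f=im["color"].shape[0]/2/np.tan(np.radians(im["fovy"])/2)
    T=np.array(im["world_from_camera"]); c=T[:3,:3].T@(np.array(X)-T[:3,3])
    return [im["cx"]+f*c[0]/c[2], im["cy"]+f*c[1]/c[2]]
def save(im,n,s=1.5):
    cv2.imwrite("pics/"+n,cv2.resize(im["color"][:,:,::-1],None,fx=s,fy=s,interpolation=cv2.INTER_CUBIC))
def st():
    s=get_state(); q=s["orientation"]; r=R.from_quat([q[1],q[2],q[3],q[0]])
    return s,r
def go(x,y,z):
    s,r=st(); d=r.inv().apply(np.array([x,y,z])-s["tcp_pos"])*1000
    return d.round(1)
E
python3 - <<'E'
from h import *
s,r=st(); print(s); print(r.as_matrix().round(3))
for n in ["top","side"]:
    im=read_camera(n); save(im,n+"0.png"); print(n,im["fovy"],im["cx"],im["cy"],np.array(im["world_from_camera"]).round(3).tolist())
    for t in ["block_a","gauge","stand","bin","file","spanner","mat","tray_green","tray_red"]:
        print(t,[(np.round(d["point"],1).tolist(),round(d["p"],2)) for d in look_for(t,im)][:6],[(np.round(d["point"],1).tolist(),round(d["p"],2)) for d in tip_of(t,im)][:6])
print(get_state()["clock"])
E
```

```text
{'clock': 0.0, 'joint_pos': array([1.05139150e+00, 3.13989121e-01, 4.49641421e-02, 1.30363065e+00,
       5.28614932e-06, 1.43116553e+00]), 'qvel': array([ 0.00016   , -0.00125757, -0.00201406,  0.00119402,  0.00033959,
       -0.00099814]), 'tau': array([ 6.40950439e-04, -4.80617523e+01,  2.98538697e+01,  1.90390495e-02,
       -1.39972462e-04, -1.29072262e-06]), 'tcp_pos': array([0.21289562, 0.53351931, 0.20830929]), 'orientation': array([-3.03324171e-04,  1.88747863e-01,  9.82025142e-01, -8.78780540e-04]), 'wrist_force': array([-0.07589822, -0.1052275 , -0.49695264]), 'ft_torque': array([ 0.03062194, -0.0472927 , -0.02117919]), 'grip_force': 0.0, 'finger_gap': 0.08519590355981159}
[[-0.929  0.371 -0.001]
 [ 0.371  0.929 -0.002]
 [ 0.    -0.002 -1.   ]]
top 52.38001459825755 251.53889829132703 188.41471305649762 [[0.019, -0.996, 0.084, 0.49], [-1.0, -0.019, -0.003, -0.044], [0.004, -0.084, -0.996, 1.06], [0.0, 0.0, 0.0, 1.0]]
block_a [([238.8, 234.9], 0.88), ([183.3, 232.5], 0.75), ([280.8, 230.4], 0.6), ([237.3, 160.5], 0.51)] [([281.2, 231.0], 0.9), ([236.0, 166.3], 0.82), ([238.
[... 1035 characters left out ...]
66)] [([297.8, 191.0], 0.82), ([305.2, 220.9], 0.77), ([307.0, 271.1], 0.64)]
gauge [([249.1, 142.4], 0.75), ([238.1, 201.8], 0.52)] [([249.8, 160.7], 0.84)]
stand [([249.0, 159.2], 0.8), ([301.3, 151.6], 0.34)] [([245.3, 164.5], 0.83)]
bin [([235.0, 232.9], 0.73)] [([236.8, 224.5], 0.72)]
file [([237.9, 203.0], 0.87), ([225.1, 131.4], 0.7)] [([236.6, 207.2], 0.59), ([234.8, 220.6], 0.17)]
spanner [([232.4, 211.2], 0.89), ([305.9, 340.4], 0.59)] [([234.6, 213.9], 0.74)]
mat [([215.1, 317.1], 0.63)] [([215.8, 310.4], 0.75)]
tray_green [([307.0, 338.9], 0.75)] [([309.8, 345.0], 0.97), ([298.3, 193.8], 0.21)]
tray_red [([302.5, 150.4], 0.58), ([216.3, 316.5], 0.27)] [([300.7, 151.0], 0.71)]
1.9
```

View pics/top0.png

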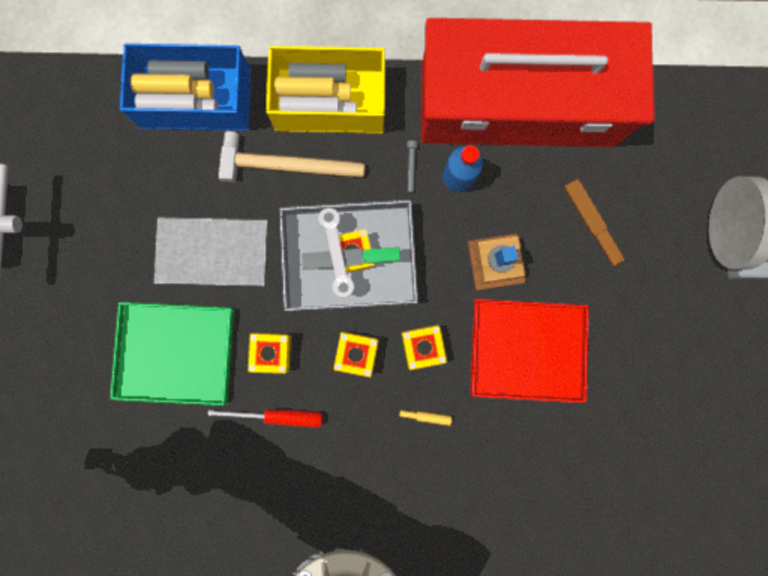

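View pics/side0.png

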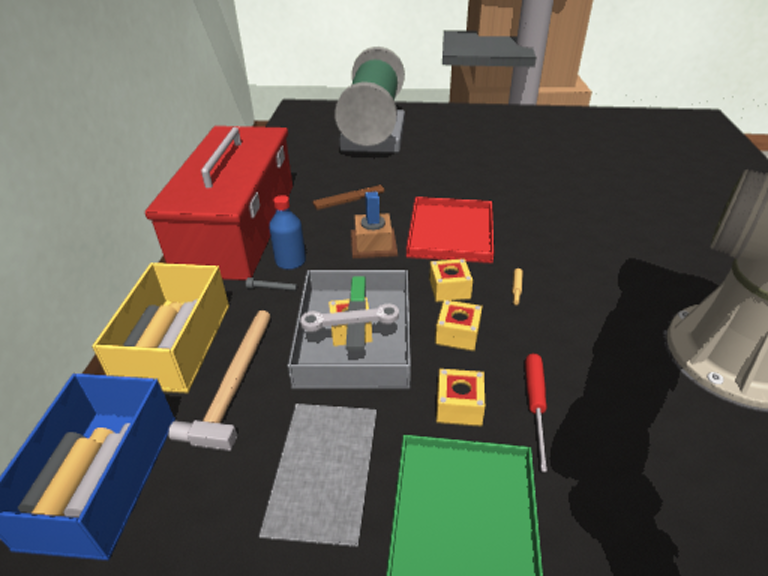

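```bash
cat >> h.py <<'E'
def hull(m,box,minn=15):
    """convex hulls of mask components centred in box (c0,r0,c1,r1)"""
    n,l,s,c=cv2.connectedComponentsWithStats(m.astype(np.uint8)); out=[]
    for i in range(1,n):
        if s[i,4]>=minn and box[0]<c[i,0]<box[2] and box[1]<c[i,1]<box[3]:
            p=cv2.convexHull(np.argwhere(l==i)[:,::-1].astype(np.int32)); out.append(p[:,0])
    return out
def hsv(im): return cv2.cvtColor(im["color"],cv2.COLOR_RGB2HSV).astype(int)
def masks(im):
    h=hsv(im); H,S,V=h[...,0],h[...,1],h[...,2]
    return dict(red=((H<8)|(H>172))&(S>150)&(V>110), yel=(H>18)&(H<35)&(S>130)&(V>120),
      blue=(H>95)&(H<120)&(S>120)&(V>60), green=(H>50)&(H<85)&(S>120)&(V>60))
def rect(im,hp,z):
    w=np.array([at_z(im,p,z)[:2] for p in hp],np.float32)
    (c,sz,a)=cv2.minAreaRect((w*1000).astype(np.float32)); m=cv2.moments((w*1e4).astype(np.float32).reshape(-1,1,2))
    return np.round(c,1),np.round(sz,1),round(a,1), np.round([m['m10']/m['m00']/10,m['m01']/m['m00']/10],1)
def blocks(im,box,z=.042):
    return [rect(im,h,z) for h in hull(masks(im)["red"],box)]
E
python3 - <<'E'
from h import *
t=read_camera("top"); s=read_camera("side")
M=masks(t); N=masks(s)
print("top red"); [print(x) for x in blocks(t,(150,200,310,260))]
print("side red"); [print(x) for x in blocks(s,(270,170,330,290))]
print("gauge top blue"); [print(rect(t,h,.116)) for h in hull(M["blue"],(310,150,360,190),8)]
print("gauge side blue px",[ (h.min(0),h.max(0)) for h in hull(N["blue"],(230,120,265,160),8)])
print("file handle top",[rect(t,h,.056) for h in hull(M["green"],(220,150,290,190),8)])
print("file handle side",[rect(s,h,.056) for h in hull(N["green"],(220,170,260,220),8)])
print("green tray",[rect(t,h,.022) for h in hull(M["green"],(60,200,160,280),500)])
print("red tray",[rect(t,h,.022) for h in hull(M["red"],(300,190,410,280),500)])
for nm,p,z in [("bin TL",(281,208),.05),("bin TR",(411,201),.05),("bin BR",(416,302),.05),("bin BL",(286,308),.05),
  ("mat TL",(157,218),.003),("mat TR",(267,221),.003),("mat BR",(265,286),.003),("mat BL",(154,284),.003),("spA",(329,217),.064),("spB",(344,287),.064),("fileblade end",(303,262),.054),
  ("stand TL",(468,240),.05),("stand TR",(519,235),.05),("stand BR",(524,278),.05),("stand BL",(474,283),.05)]:
    print(nm,(at_z(t,np.array(p)/1.5,z)[:2]*1000).round(0))
c=t["color"]
a=cv2.resize(c[125:215,180:290,::-1],None,fx=7,fy=7,interpolation=cv2.INTER_CUBIC);cv2.imwrite("pics/c1.png",a[:600])
b=s["color"]; cv2.imwrite("pics/c2.png",cv2.resize(b[115:265,185:285,::-1],None,fx=4,fy=4,interpolation=cv2.INTER_CUBIC))
cv2.imwrite("pics/c3.png",cv2.resize(c[145:205,300:360,::-1],None,fx=7,fy=7,interpolation=cv2.INTER_CUBIC))
E
```

```text
top red
(array([ 466.6, -129. ]), array([36.4, 36.7]), 12.2, array([ 466.3, -128.6]))
(array([451.9, 141.7]), array([36. , 36.3]), 1.1, array([451.5, 141.7]))
(array([452.3, -10.1]), array([36.1, 36.3]), 80.0, array([452.3, -10.1]))
side red
(array([ 466.9, -129.7]), array([39.6, 39. ]), 12.0, array([ 467.3, -129. ]))
(array([452.8, -10.5]), array([39.2, 40.1]), 79.7, array([452.9, -10.5]))
(array([452.3, 141.3]), array([40.1, 39.2]), 2.5, array([451.8, 141.4]))
gauge top blue
(array([ 619. , -253.6]), array([24. , 34.1]), 18.4, array([ 618.6, -253.6]))
gauge side blue px [(array([244, 128], dtype=int32), array([252, 148], dtype=int32))]
file handle top [(array([623.9, -51.3]), array([22.5, 63.3]), 5.9, array([624.2, -51.8]))]
file handle side [(array([625.6, -49.9]), array([20.3, 56.8]), 7.1, array([625.3, -49.7]))]
green tray [(array([447.7, 313. ]), array([205.9, 172.3]), 88.0, array([447.6, 313.1]))]
red tray [(array([ 464.3, -316.4]), array([205.1, 172.4]), 87.9, array([ 464.3, -316.4]))]
bin TL [703. 125.]
bin TR [ 720. -102.]
bin BR [ 544. -114.]
bin BL [529. 110.]
mat TL [690. 358.]
mat TR [689. 157.]
mat BR [570. 157.]
mat BL [570. 357.]
spA [686.  39.]
spB [566.  11.]
fileblade end [609.  83.]
stand TL [ 653. -203.]
stand TR [ 664. -292.]
stand BR [ 589. -300.]
stand BL [ 578. -214.]
```

View pics/c1.png

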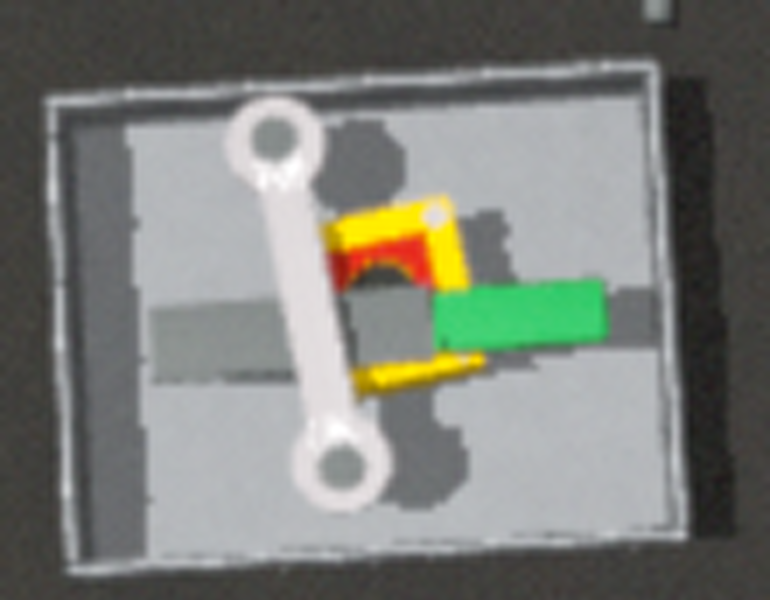

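View pics/c3.png

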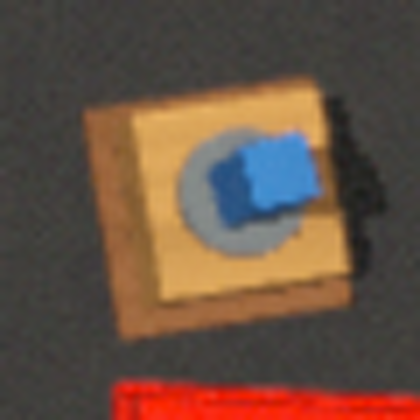

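```bash
cat >> h.py <<'E'
def plan(x,y,z,yaw=None):
    """slide/angular from the present pose; yaw = closing axis in deg (mod 180)"""
    s,r=st(); m=r.as_matrix(); cur=np.degrees(np.arctan2(m[1,1],m[0,1]))
    if yaw is None: t=cur
    else: t=cur+(yaw-cur+90)%180-90
    a=np.radians(t); yv=np.array([np.cos(a),np.sin(a),0]); zv=np.array([0,0,-1.]); xv=np.cross(yv,zv)
    rel=(r.inv()*R.from_matrix(np.c_[xv,yv,zv])).as_rotvec(degrees=True)
    print("slide",go(x,y,z),"ang",rel.round(1),"yaw",round(cur,1),"->",round(t,1),"q6",round(s["joint_pos"][5],2),"F",s["wrist_force"].round(1),"gap",round(s["finger_gap"],4),"t",s["clock"])
E
python3 - <<'E'
from h import *
t=read_camera("top"); f=lambda p,z:(at_z(t,p,z)[:2]*1000).round(1)
print("gauge",f((340.1,169.4),.116),"stand",f((334.4,172.4),.05))
print("sp",f((219,144.6),.064),f((228.7,191.6),.064))
plan(.626,.025,.14,103); plan(.626,.025,.065,103)
E
```

```text
gauge [ 620.9 -261. ] stand [ 621.9 -261.3]
sp [686.6  40.1] [565.3  12.1]
slide [-572.1 -319.8   69.2] ang [  0.    0.  -34.8] yaw 68.2 -> 103.0 q6 1.43 F [ 0.1  0.1 -0.2] gap 0.0857 t 2.05
slide [-572.1 -319.8  144.2] ang [  0.    0.  -34.8] yaw 68.2 -> 103.0 q6 1.43 F [ 0.1  0.1 -0.2] gap 0.0857 t 2.05
```

>>> jog_arm(
  moves=[
    {"fingers": 0, "slide": [-572, -320, 60], "angular": [0, 0, -34.8]},
    {"fingers": 0, "slide": [-572, -320, 60], "angular": [0, 0, -34.8]},
    {"fingers": 0, "slide": [-572, -320, 60], "angular": [0, 0, -34.8]},
    {"fingers": 0, "slide": [-572, -320, 60], "angular": [0, 0, -34.8]},
    {"fingers": 0, "slide": [-572, -320, 60], "angular": [0, 0, -34.8]},
    {"fingers": 0, "slide": [-572, -320, 60], "angular": [0, 0, -34.8]},
    {"fingers": 0, "slide": [-572, -320, 60], "angular": [0, 0, -34.8]},
    {"fingers": 0, "slide": [-572, -320, 60], "angular": [0, 0, -34.8]},
    {"fingers": 0, "slide": [-572, -320, 60], "angular": [0, 0, -34.8]},
    {"fingers": 0, "slide": [-572, -320, 60], "angular": [0, 0, -34.8]},
  ],
)

```text
clock: 2.88
tcp_pos: [0.4641, 0.2244, 0.1731]
orientation: [0.0, -0.114, 0.994, 0.0]
wrist_force: [1.3, 1.4, -0.8]
finger_gap: 0.0853
grip_force: 0.0
```

```bash
python3 -c "
from h import *
plan(.626,.025,.12,103);plan(.626,.025,.065,103)"
```

```text
slide [-112.6 -230.8   53.1] ang [0. 0. 0.] yaw 103.0 -> 103.0 q6 0.07 F [ 1.3  1.4 -0.8] gap 0.0853 t 2.8833
slide [-112.6 -230.9  108.1] ang [0. 0. 0.] yaw 103.0 -> 103.0 q6 0.07 F [ 1.3  1.4 -0.8] gap 0.0853 t 2.8833
```

>>> jog_arm(
  moves=[
    {"fingers": 0, "slide": [-105, -218, 50]},
    {"fingers": 0, "slide": [-105, -218, 50]},
    {"fingers": 0, "slide": [-105, -218, 50]},
    {"fingers": 0, "slide": [-105, -218, 50]},
    {"fingers": 0, "slide": [-105, -218, 50]},
    {"fingers": 0, "slide": [-105, -218, 50]},
    {"fingers": 0, "slide": [-105, -218, 50]},
    {"fingers": 0, "slide": [-105, -218, 50]},
    {"fingers": 0, "slide": [-105, -218, 50]},
  ],
)

```text
schema error: expected keys fingers, slide, angular
```

```bash
python3 -c "
from h import *
plan(.626,.025,.12,103);plan(.626,.025,.065,103)"
```

```text
slide [-112.6 -230.8   53.1] ang [0. 0. 0.] yaw 103.0 -> 103.0 q6 0.07 F [ 1.3  1.4 -0.8] gap 0.0853 t 2.8833
slide [-112.6 -230.9  108.1] ang [0. 0. 0.] yaw 103.0 -> 103.0 q6 0.07 F [ 1.3  1.4 -0.8] gap 0.0853 t 2.8833
```

>>> jog_arm(
  moves=[
    {"fingers": 0, "slide": [-105, -218, 50], "angular": [0, 0, 0]},
    {"fingers": 0, "slide": [-105, -218, 50], "angular": [0, 0, 0]},
    {"fingers": 0, "slide": [-105, -218, 50], "angular": [0, 0, 0]},
    {"fingers": 0, "slide": [-105, -218, 50], "angular": [0, 0, 0]},
    {"fingers": 0, "slide": [-105, -218, 50], "angular": [0, 0, 0]},
    {"fingers": 0, "slide": [-105, -218, 50], "angular": [0, 0, 0]},
    {"fingers": 0, "slide": [-105, -218, 50], "angular": [0, 0, 0]},
    {"fingers": 0, "slide": [-105, -218, 50], "angular": [0, 0, 0]},
    {"fingers": 0, "slide": [-105, -218, 50], "angular": [0, 0, 0]},
  ],
)

```text
clock: 3.63
tcp_pos: [0.6141, 0.0374, 0.1226]
orientation: [-0.001, -0.113, 0.994, 0.0]
wrist_force: [0.2, 0.3, -0.3]
finger_gap: 0.0854
grip_force: 0.0
```

```bash
python3 -c "
from h import *
plan(.626,.025,.065,103)"
```

```text
slide [ -8.9 -14.8  57.6] ang [ 0.  -0.1 -0. ] yaw 103.0 -> 103.0 q6 -0.3 F [ 0.2  0.3 -0.3] gap 0.0854 t 3.6333
```

>>> jog_arm(
  moves=[
    {"fingers": 0, "slide": [-9, -15, 30], "angular": [0, 0, 0]},
    {"fingers": 0, "slide": [-9, -15, 50], "angular": [0, 0, 0]},
    {"fingers": 0, "slide": [-9, -15, 57.5], "angular": [0, 0, 0]},
    {"fingers": 0, "slide": [-9, -15, 57.5], "angular": [0, 0, 0]},
    {"fingers": 1, "slide": [-9, -15, 57.5], "angular": [0, 0, 0]},
    {"fingers": 1, "slide": [-9, -15, 57.5], "angular": [0, 0, 0]},
    {"fingers": 1, "slide": [-9, -15, 57.5], "angular": [0, 0, 0]},
    {"fingers": 1, "slide": [-9, -15, 57.5], "angular": [0, 0, 0]},
    {"fingers": 1, "slide": [-9, -15, 57.5], "angular": [0, 0, 0]},
    {"fingers": 1, "slide": [-9, -15, 57.5], "angular": [0, 0, 0]},
  ],
  squeeze=50,
)

```text
clock: 4.47
tcp_pos: [0.627, 0.0249, 0.0661]
orientation: [0.0, -0.114, 0.994, -0.0]
wrist_force: [-0.3, 1.1, 0.2]
finger_gap: 0.0123
grip_force: 0.0
```

```bash
python3 -c "
from h import *
plan(.626,.025,.14,103)"
```

```text
slide [  0.9   0.3 -73.9] ang [-0.   0.1  0. ] yaw 103.0 -> 103.0 q6 -0.32 F [-0.3  1.1  0.2] gap 0.0123 t 4.4667
```

```bash
python3 - <<'E'
from h import *
s=read_camera("side"); c=s["color"]; print(get_state()["finger_gap"])
cv2.imwrite("pics/c4.png",cv2.resize(c[150:270,180:300,::-1],None,fx=5,fy=5,interpolation=cv2.INTER_CUBIC))
E
```

```text
0.004842461011284636
```

View pics/c4.png

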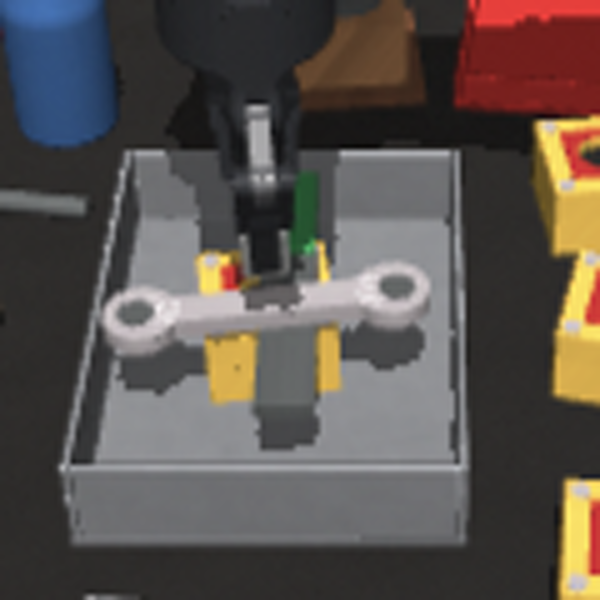

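```bash
python3 - <<'E'
from h import *
t=read_camera("top"); s=read_camera("side")
for a,b in [((219,144.6),(207.4,213)),((228.7,191.6),(259.6,207))]:
    o,d=ray(t,a); p,e=ray(s,b); d/=np.linalg.norm(d);e/=np.linalg.norm(e)
    k=np.linalg.lstsq(np.c_[d,-e],p-o,rcond=None)[0]; print((o+k[0]*d).round(4),(p+k[1]*e).round(4))
for z in (.055,.064): print(z,at_z(s,(207.4,213),z),at_z(s,(259.6,207),z))
g=cv2.cvtColor(t["color"],cv2.COLOR_RGB2BGR)
cv2.imwrite("pics/c5.png",cv2.resize(g[125:215,180:290],None,fx=6,fy=6,interpolation=cv2.INTER_CUBIC))
E
```

```text
[0.687  0.0403 0.0617] [0.6861 0.0402 0.0615]
[0.5653 0.0121 0.0639] [0.565  0.0121 0.0639]
0.055 [0.68812868 0.03327483 0.055     ] [0.56592075 0.00223714 0.055     ]
0.064 [0.68532456 0.04280044 0.064     ] [0.56498313 0.0122368  0.064     ]
```

View pics/c5.png

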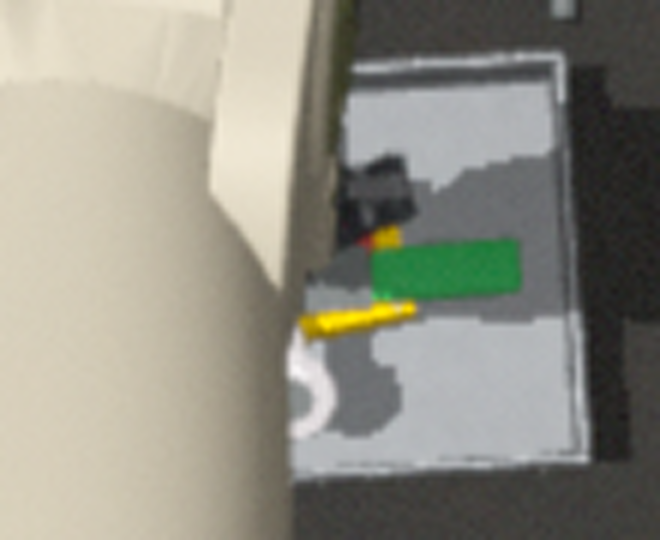

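```bash
python3 - <<'E'
from h import *
s=read_camera("side"); S,r=st(); print(S["tcp_pos"],S["finger_gap"],S["wrist_force"])
for z in (.05,.055,.06,.065,.07,.075,.08): print(z,((np.array(proj(s,[.627,.025,z]))-[180,150])*5).round())
E
```

```text
[0.62674714 0.0248442  0.06544918] 4.2892540092682886e-05 [-0.65162376  0.19783755 -1.02280305]
0.05 [267. 318.]
0.055 [267. 310.]
0.06 [266. 302.]
0.065 [265. 295.]
0.07 [265. 287.]
0.075 [264. 279.]
0.08 [264. 271.]
```

>>> jog_arm(
  moves=[
    {"fingers": 1, "slide": [0, 0, 0.7], "angular": [0, 0, 0]},
    {"fingers": 1, "slide": [0, 0, 1.5], "angular": [0, 0, 0]},
    {"fingers": 1, "slide": [0, 0, 1.5], "angular": [0, 0, 0]},
  ],
)

```text
clock: 4.92
tcp_pos: [0.6266, 0.0249, 0.0636]
orientation: [-0.0, -0.114, 0.994, 0.0]
wrist_force: [-0.1, -0.4, -0.8]
finger_gap: 0.0002
grip_force: 0.0
```

```bash
python3 - <<'E'
from h import *
s=read_camera("side"); c=s["color"]
cv2.imwrite("pics/c6.png",cv2.resize(c[165:245,190:280,::-1],None,fx=7,fy=7,interpolation=cv2.INTER_CUBIC))
for z in (.05,.06,.07): print(z,((np.array(proj(s,[.627,.025,z]))-[190,165])*7).round())
print(get_state()["joint_pos"])
E
```

```text
0.05 [304. 340.]
0.06 [302. 318.]
0.07 [301. 296.]
[-8.82427454e-02  4.88024470e-01 -5.68660286e-02  1.02633418e+00
  5.30956944e-05 -3.15781071e-01]
```

View pics/c6.png

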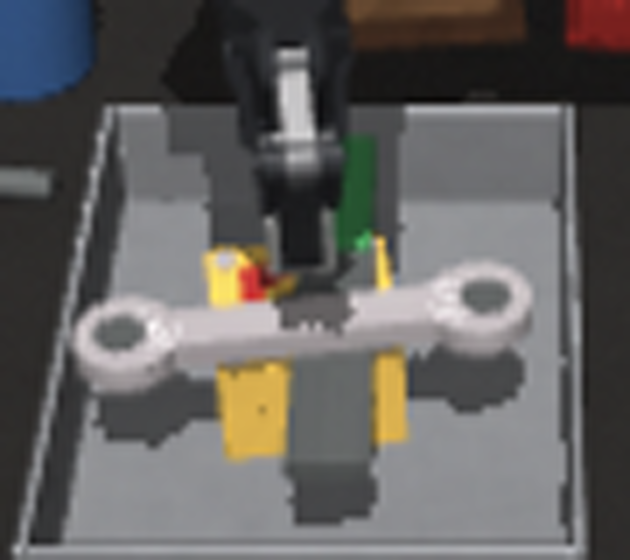

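>>> jog_arm(
  moves=[
    {"fingers": 1, "slide": [0, 0, 5], "angular": [0, 0, 0]},
    {"fingers": 1, "slide": [0, 0, 10], "angular": [0, 0, 0]},
    {"fingers": 1, "slide": [0, 0, 11], "angular": [0, 0, 0]},
    {"fingers": 1, "slide": [0, 0, 11], "angular": [0, 0, 0]},
  ],
)

```text
clock: 5.3
tcp_pos: [0.626, 0.025, 0.052]
orientation: [-0.001, -0.114, 0.994, 0.0]
wrist_force: [-0.1, -0.5, 0.1]
finger_gap: 0.0002
grip_force: 0.0
```

>>> jog_arm(
  moves=[
    {"fingers": 1, "slide": [0, 0, 1.5], "angular": [0, 0, 0]},
    {"fingers": 1, "slide": [0, 0, 3], "angular": [0, 0, 0]},
    {"fingers": 1, "slide": [0, 0, 3], "angular": [0, 0, 0]},
  ],
)

```text
clock: 5.55
tcp_pos: [0.6267, 0.0249, 0.0497]
orientation: [-0.0, -0.114, 0.994, 0.0]
wrist_force: [-0.2, 0.2, -0.8]
finger_gap: 0.0003
grip_force: 0.0
```

>>> jog_arm(
  moves=[
    {"fingers": 1, "slide": [0, 0, 1], "angular": [0, 0, 0]},
    {"fingers": 1, "slide": [0, 0, 2], "angular": [0, 0, 0]},
    {"fingers": 1, "slide": [0, 0, 2], "angular": [0, 0, 0]},
  ],
)

```text
clock: 5.8
tcp_pos: [0.6267, 0.0249, 0.0478]
orientation: [-0.0, -0.114, 0.994, 0.0]
wrist_force: [-0.4, -0.8, 0.3]
finger_gap: -0.0001
grip_force: 0.0
```

>>> jog_arm(
  moves=[
    {"fingers": 1, "slide": [0, 0, 1], "angular": [0, 0, 0]},
    {"fingers": 1, "slide": [0, 0, 2], "angular": [0, 0, 0]},
    {"fingers": 1, "slide": [0, 0, 2], "angular": [0, 0, 0]},
  ],
)

```text
clock: 6.05
tcp_pos: [0.6266, 0.0249, 0.0457]
orientation: [-0.0, -0.114, 0.994, 0.0]
wrist_force: [0.2, -1.2, 0.1]
finger_gap: -0.0001
grip_force: 0.0
```

```bash
python3 - <<'E'
from h import *
s=read_camera("side"); c=s["color"]; S,r=st(); print(S["tcp_pos"],S["wrist_force"])
cv2.imwrite("pics/c7.png",cv2.resize(c[165:245,190:280,::-1],None,fx=7,fy=7,interpolation=cv2.INTER_CUBIC))
E
```

```text
[0.62664974 0.02492945 0.04580284] [ 0.52162722  0.05282162 -0.0756383 ]
```

View pics/c7.png

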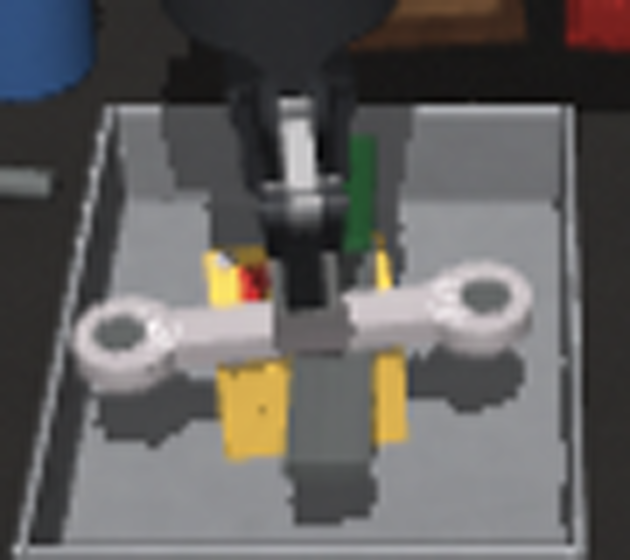

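>>> jog_arm(
  moves=[
    {"fingers": 1, "slide": [0, 0, 0.8], "angular": [0, 0, 0]},
    {"fingers": 1, "slide": [0, 0, 1.5], "angular": [0, 0, 0]},
    {"fingers": 1, "slide": [0, 0, 1.5], "angular": [0, 0, 0]},
  ],
)

```text
clock: 6.35
tcp_pos: [0.6266, 0.0249, 0.0443]
orientation: [-0.0, -0.114, 0.994, 0.0]
wrist_force: [-0.4, -0.6, 0.4]
finger_gap: -0.0003
grip_force: 0.0
```

>>> jog_arm(
  moves=[
    {"fingers": 1, "slide": [0, 0, 0.7], "angular": [0, 0, 0]},
    {"fingers": 1, "slide": [0, 0, 1.2], "angular": [0, 0, 0]},
    {"fingers": 1, "slide": [0, 0, 1.2], "angular": [0, 0, 0]},
  ],
)

```text
clock: 6.6
tcp_pos: [0.6266, 0.0249, 0.0431]
orientation: [-0.0, -0.114, 0.994, 0.0]
wrist_force: [-0.6, 0.6, -0.1]
finger_gap: -0.0005
grip_force: 0.0
```

>>> jog_arm(
  moves=[
    {"fingers": 1, "slide": [0, 0, 0.7], "angular": [0, 0, 0]},
    {"fingers": 1, "slide": [0, 0, 1.3], "angular": [0, 0, 0]},
    {"fingers": 1, "slide": [0, 0, 1.3], "angular": [0, 0, 0]},
  ],
)

```text
clock: 6.85
tcp_pos: [0.6268, 0.0249, 0.042]
orientation: [0.0, -0.114, 0.994, 0.0]
wrist_force: [-0.2, -0.3, 0.0]
finger_gap: 0.0002
grip_force: 0.2
```

>>> jog_arm(
  moves=[
    {"fingers": 1, "slide": [0, 0, 0.7], "angular": [0, 0, 0]},
    {"fingers": 1, "slide": [0, 0, 1.3], "angular": [0, 0, 0]},
    {"fingers": 1, "slide": [0, 0, 1.3], "angular": [0, 0, 0]},
  ],
)

```text
clock: 7.1
tcp_pos: [0.6269, 0.0249, 0.0419]
orientation: [0.0, -0.114, 0.994, -0.0]
wrist_force: [-2.5, 0.4, 6.7]
finger_gap: 0.0006
grip_force: 3.7
```

>>> jog_arm(
  moves=[
    {"fingers": 1, "slide": [0, 0, -8], "angular": [0, 0, 0]},
    {"fingers": 0, "slide": [0, 0, -16], "angular": [0, 0, 0]},
    {"fingers": 0, "slide": [0, 0, -16], "angular": [0, 0, 0]},
    {"fingers": 0, "slide": [0, 0, -16], "angular": [0, 0, 0]},
    {"fingers": 0, "slide": [0, 0, -16], "angular": [0, 0, 0]},
    {"fingers": 0, "slide": [0, 0, -16], "angular": [0, 0, 0]},
    {"fingers": 0, "slide": [0, 0, -16], "angular": [0, 0, 0]},
    {"fingers": 0, "slide": [0, 0, 0], "angular": [0, 0, 0]},
    {"fingers": 0, "slide": [0, 0, 8.5], "angular": [0, 0, 0]},
    {"fingers": 0, "slide": [0, 0, 8.5], "angular": [0, 0, 0]},
  ],
)

```text
clock: 7.93
tcp_pos: [0.6246, 0.0251, 0.0295]
orientation: [-0.002, -0.114, 0.994, 0.001]
wrist_force: [-1.6, 0.3, -0.4]
finger_gap: 0.0853
grip_force: 0.0
```

>>> jog_arm(
  moves=[
    {"fingers": 1, "slide": [0, 0, 0], "angular": [0, 0, 0]},
    {"fingers": 1, "slide": [0, 0, 0], "angular": [0, 0, 0]},
    {"fingers": 1, "slide": [0, 0, 0], "angular": [0, 0, 0]},
    {"fingers": 1, "slide": [0, 0, 0], "angular": [0, 0, 0]},
    {"fingers": 1, "slide": [0, 0, 0], "angular": [0, 0, 0]},
    {"fingers": 1, "slide": [0, 0, 0], "angular": [0, 0, 0]},
    {"fingers": 1, "slide": [0, 0, 0], "angular": [0, 0, 0]},
    {"fingers": 1, "slide": [0, 0, 0], "angular": [0, 0, 0]},
  ],
  squeeze=50,
)

```text
clock: 8.6
tcp_pos: [0.6272, 0.0251, 0.0328]
orientation: [0.001, -0.114, 0.994, 0.0]
wrist_force: [-1.3, 0.7, 5.0]
finger_gap: 0.0169
grip_force: 49.6
```

>>> jog_arm(
  moves=[
    {"fingers": 1, "slide": [0, 0, -25], "angular": [0, 0, 0]},
    {"fingers": 1, "slide": [0, 0, -60], "angular": [0, 0, 0]},
    {"fingers": 1, "slide": [0, 0, -80], "angular": [0, 0, 0]},
    {"fingers": 1, "slide": [0, 0, -80], "angular": [0, 0, 0]},
    {"fingers": 1, "slide": [0, 0, -80], "angular": [0, 0, 0]},
  ],
)

```text
clock: 9.02
tcp_pos: [0.6275, 0.0247, 0.113]
orientation: [0.001, -0.114, 0.994, -0.0]
wrist_force: [0.3, 0.1, -1.5]
finger_gap: 0.0161
grip_force: 49.3
```

```bash
python3 -c "
from h import *
plan(.66,.257,.1,0)"
```

```text
slide [-84. 219.  13.] ang [ -0.1   0.1 -77. ] yaw 103.0 -> 180.0 q6 -0.32 F [ 0.3  0.1 -1.5] gap 0.0161 t 9.0167
```

>>> jog_arm(
  moves=[
    {"fingers": 1, "slide": [-84, 219, 13], "angular": [0, 0, -77]},
    {"fingers": 1, "slide": [-84, 219, 13], "angular": [0, 0, -77]},
    {"fingers": 1, "slide": [-84, 219, 13], "angular": [0, 0, -77]},
    {"fingers": 1, "slide": [-84, 219, 13], "angular": [0, 0, -77]},
    {"fingers": 1, "slide": [-84, 219, 13], "angular": [0, 0, -77]},
    {"fingers": 1, "slide": [-84, 219, 13], "angular": [0, 0, -77]},
    {"fingers": 1, "slide": [-84, 219, 13], "angular": [0, 0, -77]},
    {"fingers": 1, "slide": [-84, 219, 13], "angular": [0, 0, -77]},
    {"fingers": 1, "slide": [-84, 219, 13], "angular": [0, 0, -77]},
    {"fingers": 1, "slide": [-84, 219, 13], "angular": [0, 0, -77]},
  ],
)

```text
clock: 9.85
tcp_pos: [0.6574, 0.2573, 0.0957]
orientation: [-0.002, -0.676, 0.737, 0.001]
wrist_force: [0.3, -0.3, -1.9]
finger_gap: 0.0163
grip_force: 49.4
```

```bash
python3 -c "
from h import *
plan(.66,.257,-.017,0)"
```

```text
slide [ -0.2  -3.2 112.7] ang [ 0.3 -0.1 -4.9] yaw 175.1 -> 180.0 q6 -1.23 F [ 0.3 -0.3 -1.9] gap 0.0163 t 9.85
```

>>> jog_arm(
  moves=[
    {"fingers": 1, "slide": [0, 0, 40], "angular": [0, 0, -4.9]},
    {"fingers": 1, "slide": [0, 0, 80], "angular": [0, 0, -4.9]},
    {"fingers": 1, "slide": [0, 0, 100], "angular": [0, 0, -4.9]},
    {"fingers": 1, "slide": [0, 0, 107], "angular": [0, 0, -4.9]},
    {"fingers": 1, "slide": [0, 0, 107], "angular": [0, 0, -4.9]},
    {"fingers": 1, "slide": [0, 0, 107], "angular": [0, 0, -4.9]},
  ],
)

```text
clock: 10.35
tcp_pos: [0.6588, 0.2571, -0.0084]
orientation: [-0.001, -0.704, 0.71, 0.0]
wrist_force: [0.3, 0.2, -1.1]
finger_gap: 0.0164
grip_force: 49.4
```

```bash
python3 -c "
from h import *
plan(.66,.257,-.017,0)"
```

```text
slide [ 0.1 -1.2  8.5] ang [ 0.1 -0.  -0.4] yaw 179.6 -> 180.0 q6 -1.3 F [ 0.3  0.2 -1.1] gap 0.0164 t 10.35
```

>>> jog_arm(
  moves=[
    {"fingers": 1, "slide": [0, 0, 5], "angular": [0, 0, 0]},
    {"fingers": 1, "slide": [0, 0, 9], "angular": [0, 0, 0]},
    {"fingers": 1, "slide": [0, 0, 9], "angular": [0, 0, 0]},
    {"fingers": 0.7, "slide": [0, 0, 9], "angular": [0, 0, 0]},
    {"fingers": 0.5, "slide": [0, 0, 7], "angular": [0, 0, 0]},
    {"fingers": 0.4, "slide": [0, 0, 0], "angular": [0, 0, 0]},
    {"fingers": 0, "slide": [0, 0, -40], "angular": [0, 0, 0]},
    {"fingers": 0, "slide": [0, 0, -80], "angular": [0, 0, 0]},
    {"fingers": 0, "slide": [0, 0, -100], "angular": [0, 0, 0]},
    {"fingers": 0, "slide": [0, 0, -100], "angular": [0, 0, 0]},
  ],
)

```text
clock: 11.18
tcp_pos: [0.6635, 0.2585, 0.1009]
orientation: [0.006, -0.704, 0.71, -0.003]
wrist_force: [1.6, -0.7, 0.0]
finger_gap: 0.0853
grip_force: 0.0
```

```bash
python3 - <<'E'
from h import *
t=read_camera("top")
print([rect(t,h,.056) for h in hull(masks(t)["green"],(220,150,290,190),8)])
s=read_camera("side")
print([rect(s,h,.056) for h in hull(masks(s)["green"],(220,170,260,220),8)])
plan(.619,.001,.08,6); plan(.619,.001,.025,6)
E
```

```text
[(array([624.3, -51.3]), array([22.3, 63.3]), 5.9, array([624.3, -51.8]))]
[(array([625.6, -49.9]), array([20.3, 56.8]), 7.1, array([625.3, -49.7]))]
slide [256.9  39.7  14.4] ang [-0.3  0.1 -6.4] yaw 179.6 -> 186.0 q6 -1.3 F [-0.5 -0.1 -0.5] gap 0.0851 t 11.2833
slide [257.   39.9  69.4] ang [-0.3  0.1 -6.4] yaw 179.6 -> 186.0 q6 -1.3 F [-0.5 -0.1 -0.5] gap 0.0851 t 11.2833
```

>>> jog_arm(
  moves=[
    {"fingers": 0, "slide": [257, 40, 14], "angular": [0, 0, -6.4]},
    {"fingers": 0, "slide": [257, 40, 14], "angular": [0, 0, -6.4]},
    {"fingers": 0, "slide": [257, 40, 14], "angular": [0, 0, -6.4]},
    {"fingers": 0, "slide": [257, 40, 14], "angular": [0, 0, -6.4]},
    {"fingers": 0, "slide": [257, 40, 14], "angular": [0, 0, -6.4]},
    {"fingers": 0, "slide": [257, 40, 14], "angular": [0, 0, -6.4]},
    {"fingers": 0, "slide": [257, 40, 14], "angular": [0, 0, -6.4]},
    {"fingers": 0, "slide": [257, 40, 40], "angular": [0, 0, -6.4]},
    {"fingers": 0, "slide": [257, 40, 60], "angular": [0, 0, -6.4]},
    {"fingers": 0, "slide": [257, 40, 60], "angular": [0, 0, -6.4]},
  ],
)

```text
clock: 12.12
tcp_pos: [0.6129, 0.0007, 0.027]
orientation: [0.002, 0.743, -0.67, -0.004]
wrist_force: [-1.3, 0.5, 0.3]
finger_gap: 0.0854
grip_force: 0.0
```

```bash
python3 -c "
from h import *
plan(.619,.001,.0235,6)"
```

```text
slide [ 0.3 -6.1  3.4] ang [ 0.5  0.1 -0.1] yaw -174.1 -> -174.0 q6 -1.8 F [-1.3  0.5  0.3] gap 0.0854 t 12.1167
```

>>> jog_arm(
  moves=[
    {"fingers": 0, "slide": [0, 0, 0], "angular": [0, 0, 0]},
    {"fingers": 0, "slide": [0, 0, 0], "angular": [0, 0, 0]},
    {"fingers": 0, "slide": [0, 0, 0], "angular": [0, 0, 0]},
  ],
)

```text
clock: 12.37
tcp_pos: [0.6181, 0.001, 0.0333]
orientation: [-0.001, 0.743, -0.669, 0.001]
wrist_force: [0.2, -0.4, -0.2]
finger_gap: 0.0859
grip_force: 0.0
```

```bash
python3 -c "
from h import *
plan(.619,.001,.0235,6)"
```

```text
slide [ 0.1 -0.9  9.8] ang [-0.1 -0.   0. ] yaw -174.0 -> -174.0 q6 -1.8 F [ 0.2 -0.4 -0.2] gap 0.0859 t 12.3667
```

>>> jog_arm(
  moves=[
    {"fingers": 0, "slide": [0, 0, 6], "angular": [0, 0, 0]},
    {"fingers": 0, "slide": [0, 0, 10], "angular": [0, 0, 0]},
    {"fingers": 0, "slide": [0, 0, 10], "angular": [0, 0, 0]},
    {"fingers": 1, "slide": [0, 0, 10], "angular": [0, 0, 0]},
    {"fingers": 1, "slide": [0, 0, 10], "angular": [0, 0, 0]},
    {"fingers": 1, "slide": [0, 0, 10], "angular": [0, 0, 0]},
    {"fingers": 1, "slide": [0, 0, 10], "angular": [0, 0, 0]},
    {"fingers": 1, "slide": [0, 0, 10], "angular": [0, 0, 0]},
    {"fingers": 1, "slide": [0, 0, 10], "angular": [0, 0, 0]},
    {"fingers": 1, "slide": [0, 0, 10], "angular": [0, 0, 0]},
  ],
  squeeze=50,
)

```text
clock: 13.2
tcp_pos: [0.6179, 0.0004, 0.0239]
orientation: [-0.001, 0.743, -0.669, 0.001]
wrist_force: [-1.4, 0.4, 7.8]
finger_gap: 0.0257
grip_force: 55.5
```

>>> jog_arm(
  moves=[
    {"fingers": 1, "slide": [0, 0, -15], "angular": [0, 0, 0]},
    {"fingers": 1, "slide": [0, 0, -50], "angular": [0, 0, 0]},
    {"fingers": 1, "slide": [0, 0, -80], "angular": [0, 0, 0]},
    {"fingers": 1, "slide": [0, 0, -80], "angular": [0, 0, 0]},
    {"fingers": 1, "slide": [0, 0, -80], "angular": [0, 0, 0]},
    {"fingers": 1, "slide": [0, 0, -80], "angular": [0, 0, 0]},
  ],
)

```text
clock: 13.7
tcp_pos: [0.6168, 0.0006, 0.1016]
orientation: [0.0, 0.743, -0.669, -0.0]
wrist_force: [0.5, 0.0, -3.2]
finger_gap: 0.0264
grip_force: 50.3
```

```bash
python3 - <<'E'
from h import *
plan(.602,.257,.08,0)
t=read_camera("top"); s=read_camera("side")
for r in (blocks(t,(210,140,270,190),.046)): print(r)
for r in (blocks(s,(210,180,270,240),.046)): print(r)
# spanner on mat
save(t,"t8.png")
E
```

```text
slide [-256.6  -12.    21.7] ang [0. 0. 6.] yaw -174.0 -> -180.0 q6 -1.8 F [ 0.5  0.  -3.2] gap 0.0264 t 13.7
(array([644.1,   1.9]), array([17.1, 39.3]), 13.4, array([644.7,   2.9]))
```

View pics/t8.png

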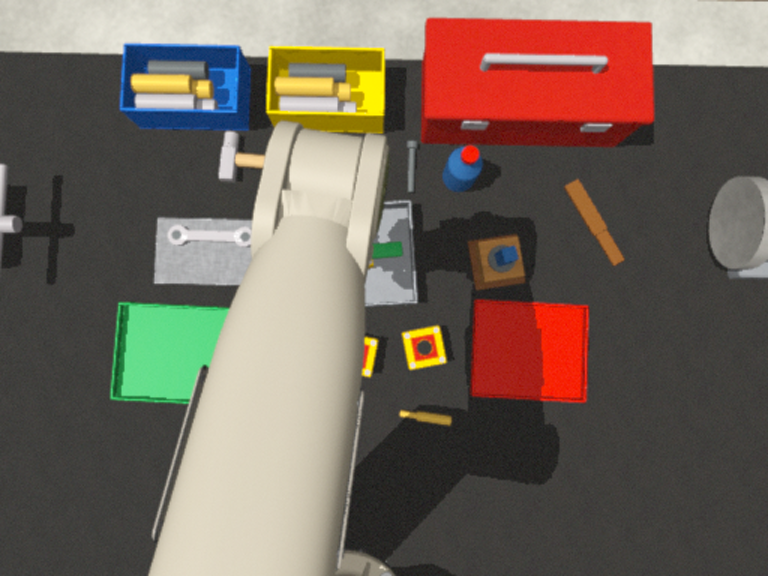

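>>> jog_arm(
  moves=[
    {"fingers": 1, "slide": [-256, -16, 20], "angular": [0, 0, 6]},
    {"fingers": 1, "slide": [-256, -16, 20], "angular": [0, 0, 6]},
    {"fingers": 1, "slide": [-256, -16, 20], "angular": [0, 0, 6]},
    {"fingers": 1, "slide": [-256, -16, 20], "angular": [0, 0, 6]},
    {"fingers": 1, "slide": [-256, -16, 20], "angular": [0, 0, 6]},
    {"fingers": 1, "slide": [-256, -16, 20], "angular": [0, 0, 6]},
    {"fingers": 1, "slide": [-256, -16, 20], "angular": [0, 0, 6]},
    {"fingers": 1, "slide": [-256, -16, 60], "angular": [0, 0, 6]},
    {"fingers": 1, "slide": [-256, -16, 100], "angular": [0, 0, 6]},
    {"fingers": 1, "slide": [-256, -16, 107], "angular": [0, 0, 6]},
  ],
)

```text
clock: 14.63
tcp_pos: [0.6001, 0.2556, -0.0132]
orientation: [0.006, 0.707, -0.707, -0.003]
wrist_force: [-2.5, -1.1, -3.9]
finger_gap: 0.0264
grip_force: 50.2
```

>>> jog_arm(
  moves=[
    {"fingers": 1, "slide": [0, 0, 0], "angular": [0, 0, 0]},
    {"fingers": 1, "slide": [0, 0, 0], "angular": [0, 0, 0]},
    {"fingers": 1, "slide": [0, 0, 0], "angular": [0, 0, 0]},
  ],
)

```text
clock: 14.88
tcp_pos: [0.6082, 0.2568, -0.0028]
orientation: [0.001, -0.707, 0.708, -0.001]
wrist_force: [-0.6, 0.7, -1.3]
finger_gap: 0.0266
grip_force: 50.3
```

```bash
python3 - <<'E'
from h import *
plan(.598,.257,-.018,0)
t=read_camera("top"); s=read_camera("side")
for r in (blocks(t,(210,140,270,190),.046)): print(r)
for r in (blocks(s,(210,180,270,240),.046)): print(r)
E
```

```text
slide [-0.2 10.2 15.1] ang [-0.2  0.1 -0.1] yaw 179.9 -> 180.0 q6 -1.29 F [-0.6  0.7 -1.3] gap 0.0266 t 14.8833
(array([631.7,   0.7]), array([37.5, 37.2]), 13.8, array([6.322e+02, 5.000e-01]))
```

>>> jog_arm(
  moves=[
    {"fingers": 1, "slide": [0, 9, 7], "angular": [0, 0, 0]},
    {"fingers": 1, "slide": [0, 9, 15], "angular": [0, 0, 0]},
    {"fingers": 1, "slide": [0, 9, 15], "angular": [0, 0, 0]},
    {"fingers": 0.6, "slide": [0, 9, 15], "angular": [0, 0, 0]},
    {"fingers": 0.5, "slide": [0, 9, 14], "angular": [0, 0, 0]},
    {"fingers": 0.5, "slide": [0, 9, 7], "angular": [0, 0, 0]},
    {"fingers": 0.5, "slide": [0, 9, -30], "angular": [0, 0, 0]},
    {"fingers": 0.5, "slide": [0, 9, -70], "angular": [0, 0, 0]},
    {"fingers": 0.5, "slide": [0, 9, -120], "angular": [0, 0, 0]},
    {"fingers": 0.5, "slide": [0, 9, -120], "angular": [0, 0, 0]},
  ],
)

```text
clock: 15.82
tcp_pos: [0.6018, 0.258, 0.1242]
orientation: [0.005, -0.707, 0.707, -0.003]
wrist_force: [1.4, -0.1, 1.2]
finger_gap: 0.0426
grip_force: 0.0
```

```bash
python3 - <<'E'
from h import *
plan(.621,-.261,.10,99);plan(.621,-.261,.10,9)
t=read_camera("top"); s=read_camera("side")
for r in (blocks(t,(210,140,270,190),.046)): print(r)
for r in (blocks(s,(210,180,270,240),.046)): print(r)
E
```

```text
slide [519.1 -19.3  22.6] ang [-0.4  0.6 81. ] yaw 180.0 -> 99.0 q6 -1.29 F [ 1.4 -0.1  1.2] gap 0.0426 t 15.8167
slide [519.1 -19.3  22.6] ang [-0.7  0.1 -9. ] yaw 180.0 -> 189.0 q6 -1.29 F [ 1.4 -0.1  1.2] gap 0.0426 t 15.8167
(array([6.319e+02, 1.000e-01]), array([37.5, 37.8]), 13.8, array([6.32e+02, 3.00e-01]))
```

>>> jog_arm(
  moves=[
    {"fingers": 0.3, "slide": [519, -16, 0], "angular": [0, 0, 81]},
    {"fingers": 0.3, "slide": [519, -16, 0], "angular": [0, 0, 81]},
    {"fingers": 0.3, "slide": [519, -16, 0], "angular": [0, 0, 81]},
    {"fingers": 0.3, "slide": [519, -16, 0], "angular": [0, 0, 81]},
    {"fingers": 0.3, "slide": [519, -16, 0], "angular": [0, 0, 81]},
    {"fingers": 0.3, "slide": [519, -16, 0], "angular": [0, 0, 81]},
    {"fingers": 0.3, "slide": [519, -16, 0], "angular": [0, 0, 81]},
    {"fingers": 0.3, "slide": [519, -16, 0], "angular": [0, 0, 81]},
    {"fingers": 0.3, "slide": [519, -16, 0], "angular": [0, 0, 81]},
    {"fingers": 0.3, "slide": [519, -16, 0], "angular": [0, 0, 81]},
  ],
)

```text
clock: 16.75
tcp_pos: [0.6089, -0.1614, 0.1137]
orientation: [-0.001, -0.156, 0.988, 0.001]
wrist_force: [1.6, 0.5, 0.6]
finger_gap: 0.0598
grip_force: 0.0
```

```bash
python3 - <<'E'
from h import *
plan(.621,-.261,.12,99)
E
```

```text
slide [ 19.2 -98.5  -6.4] ang [ 0.1 -0.1  9. ] yaw 108.0 -> 99.0 q6 -0.7 F [1.6 0.5 0.6] gap 0.0598 t 16.75
```

>>> jog_arm(
  moves=[
    {"fingers": 0.3, "slide": [19, -95, -2], "angular": [0, 0, 9]},
    {"fingers": 0.3, "slide": [19, -95, -2], "angular": [0, 0, 9]},
    {"fingers": 0.3, "slide": [19, -95, -2], "angular": [0, 0, 9]},
    {"fingers": 0.3, "slide": [19, -95, -2], "angular": [0, 0, 9]},
    {"fingers": 0.3, "slide": [19, -95, -2], "angular": [0, 0, 9]},
    {"fingers": 0.3, "slide": [19, -95, -2], "angular": [0, 0, 9]},
  ],
)

```text
clock: 17.25
tcp_pos: [0.6212, -0.2543, 0.116]
orientation: [-0.001, -0.082, 0.997, 0.001]
wrist_force: [-0.2, 0.4, 0.4]
finger_gap: 0.0599
grip_force: 0.0
```

```bash
python3 - <<'E'
from h import *
plan(.621,-.261,.05,99)
E
```

```text
slide [ 1.1 -6.7 66. ] ang [ 0.1 -0.1  0.4] yaw 99.4 -> 99.0 q6 -0.67 F [-0.2  0.4  0.4] gap 0.0599 t 17.25
```

>>> jog_arm(
  moves=[
    {"fingers": 0.3, "slide": [1, -6, 10], "angular": [0, 0, 0.4]},
    {"fingers": 0.3, "slide": [1, -6, 40], "angular": [0, 0, 0.4]},
    {"fingers": 0.3, "slide": [1, -6, 66], "angular": [0, 0, 0.4]},
    {"fingers": 0.3, "slide": [1, -6, 66], "angular": [0, 0, 0.4]},
    {"fingers": 0.3, "slide": [1, -6, 66], "angular": [0, 0, 0.4]},
    {"fingers": 1, "slide": [1, -6, 66], "angular": [0, 0, 0.4]},
    {"fingers": 1, "slide": [1, -6, 66], "angular": [0, 0, 0.4]},
    {"fingers": 1, "slide": [1, -6, 66], "angular": [0, 0, 0.4]},
    {"fingers": 1, "slide": [1, -6, 66], "angular": [0, 0, 0.4]},
    {"fingers": 1, "slide": [1, -6, 66], "angular": [0, 0, 0.4]},
  ],
  squeeze=70,
)

```text
clock: 18.08
tcp_pos: [0.6234, -0.2623, 0.0535]
orientation: [0.002, -0.078, 0.997, -0.001]
wrist_force: [0.0, 1.9, 6.0]
finger_gap: 0.0234
grip_force: 67.6
```

```bash
python3 - <<'E'
from h import *
plan(.621,-.261,.05,99)
t=read_camera("top")
for r in (blocks(t,(150,200,310,260))): print(r)
for r in (blocks(t,(210,140,270,190),.046)): print(r)
plan(.467,-.129,.13,99)
E
```

```text
slide [2.2 1.7 3.5] ang [-0.1  0.2 -0. ] yaw 99.0 -> 99.0 q6 -0.67 F [0.  1.9 6. ] gap 0.0234 t 18.0833
(array([ 466.6, -129. ]), array([36.4, 36.7]), 12.2, array([ 466.4, -128.8]))
(array([451.9, 141.7]), array([36. , 36.3]), 1.1, array([451.4, 141.6]))
(array([451.8, -10.1]), array([36.1, 36.3]), 80.0, array([451.9,  -9.9]))
(array([632.1,  -0. ]), array([36.5, 36.2]), 15.1, array([ 6.322e+02, -3.000e-01]))
slide [133.5 155.9 -77.3] ang [-0.1  0.2 -0. ] yaw 99.0 -> 99.0 q6 -0.67 F [-0.9  1.7  6.4] gap 0.0237 t 18.1333
```

>>> jog_arm(
  moves=[
    {"fingers": 1, "slide": [0, 0, -20], "angular": [0, 0, 0]},
    {"fingers": 1, "slide": [0, 0, -50], "angular": [0, 0, 0]},
    {"fingers": 1, "slide": [0, 0, -78], "angular": [0, 0, 0]},
    {"fingers": 1, "slide": [60, 70, -78], "angular": [0, 0, 0]},
    {"fingers": 1, "slide": [131.5, 157, -78], "angular": [0, 0, 0]},
    {"fingers": 1, "slide": [131.5, 157, -78], "angular": [0, 0, 0]},
    {"fingers": 1, "slide": [131.5, 157, -78], "angular": [0, 0, 0]},
    {"fingers": 1, "slide": [131.5, 157, -78], "angular": [0, 0, 0]},
    {"fingers": 1, "slide": [131.5, 157, -78], "angular": [0, 0, 0]},
    {"fingers": 1, "slide": [131.5, 157, -78], "angular": [0, 0, 0]},
  ],
)

```text
clock: 18.97
tcp_pos: [0.4655, -0.1257, 0.1294]
orientation: [-0.0, -0.079, 0.997, 0.0]
wrist_force: [0.7, -0.6, -1.1]
finger_gap: 0.024
grip_force: 67.2
```

```bash
python3 - <<'E'
from h import *
plan(.4689,-.1303,.095,99)
s=read_camera("side"); t=read_camera("top")
c=np.hstack([cv2.resize(s["color"][110:210,250:350],None,fx=4,fy=4),cv2.resize(t["color"][170:270,240:340],None,fx=4,fy=4)])
cv2.imwrite("pics/c9.png",c[:,:,::-1])
S,r=st(); p=S["tcp_pos"]+[-.0024,.0013,-.0455]; print(p, ((np.array(proj(s,p))-[250,110])*4).round(), ((np.array(proj(t,p))-[240,170])*4+[400,0]).round())
E
```

```text
slide [-2.6 -5.1 34.4] ang [ 0. -0.  0.] yaw 99.0 -> 99.0 q6 -0.59 F [ 0.7 -0.6 -1.1] gap 0.024 t 18.9667
[ 0.4663681  -0.12661614  0.08451136] [206. 231.] [573. 247.]
```

View pics/c9.png

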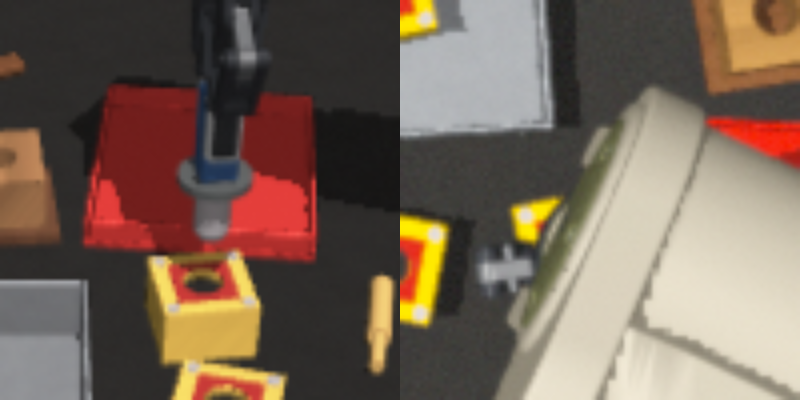

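>>> jog_arm(
  moves=[
    {"fingers": 1, "slide": [-0.3, -2.5, 15], "angular": [0, 0, 0]},
    {"fingers": 1, "slide": [-0.3, -2.5, 35], "angular": [0, 0, 0]},
    {"fingers": 1, "slide": [-0.3, -2.5, 40], "angular": [0, 0, 0]},
    {"fingers": 1, "slide": [-0.3, -2.5, 40], "angular": [0, 0, 0]},
    {"fingers": 1, "slide": [-0.3, -2.5, 43], "angular": [0, 0, 0]},
    {"fingers": 1, "slide": [-0.3, -2.5, 46], "angular": [0, 0, 0]},
    {"fingers": 1, "slide": [-0.3, -2.5, 49], "angular": [0, 0, 0]},
    {"fingers": 1, "slide": [-0.3, -2.5, 49], "angular": [0, 0, 0]},
  ],
)

```text
clock: 19.73
tcp_pos: [0.4689, -0.1296, 0.0804]
orientation: [0.001, -0.078, 0.997, 0.0]
wrist_force: [0.6, 1.8, -1.3]
finger_gap: 0.0236
grip_force: 67.3
```

>>> jog_arm(
  moves=[
    {"fingers": 1, "slide": [0, 0, 2], "angular": [0, 0, 0]},
    {"fingers": 1, "slide": [0, 0, 5], "angular": [0, 0, 0]},
    {"fingers": 1, "slide": [0, 0, 8], "angular": [0, 0, 0]},
    {"fingers": 1, "slide": [0, 0, 9], "angular": [0, 0, 0]},
    {"fingers": 1, "slide": [0, 0, 9], "angular": [0, 0, 0]},
  ],
)

```text
clock: 20.15
tcp_pos: [0.4696, -0.1295, 0.0732]
orientation: [0.002, -0.078, 0.997, -0.0]
wrist_force: [-1.7, 4.2, 16.0]
finger_gap: 0.0237
grip_force: 66.7
```

>>> jog_arm(
  moves=[
    {"fingers": 1, "slide": [0, 0, 1], "angular": [0, 0, 0]},
    {"fingers": 1, "slide": [0, 0, 1.5], "angular": [0, 0, 0]},
    {"fingers": 1, "slide": [0, 0, 1.5], "angular": [0, 0, 0]},
  ],
)

```text
clock: 20.4
tcp_pos: [0.4699, -0.1297, 0.0731]
orientation: [0.002, -0.078, 0.997, -0.001]
wrist_force: [-5.0, 5.4, 27.0]
finger_gap: 0.0236
grip_force: 66.9
```

```bash
python3 - <<'E'
from h import *
plan(.4689,-.1303,.13,99); plan(.4545,-.0112,.13,99)
E
```

```text
slide [  0.8  -0.6 -56.9] ang [-0.1  0.3 -0. ] yaw 99.0 -> 99.0 q6 -0.59 F [-5.   5.4 27. ] gap 0.0236 t 20.4
slide [ -3.5 119.3 -57.1] ang [-0.1  0.3 -0. ] yaw 99.0 -> 99.0 q6 -0.59 F [-5.   5.4 27. ] gap 0.0236 t 20.4
```

>>> jog_arm(
  moves=[
    {"fingers": 1, "slide": [0, 0, -20], "angular": [0, 0, 0]},
    {"fingers": 1, "slide": [0, 0, -55], "angular": [0, 0, 0]},
    {"fingers": 1, "slide": [0, 20, -60], "angular": [0, 0, 0]},
    {"fingers": 1, "slide": [-4, 119, -60], "angular": [0, 0, 0]},
    {"fingers": 1, "slide": [-4, 119, -60], "angular": [0, 0, 0]},
    {"fingers": 1, "slide": [-4, 119, -60], "angular": [0, 0, 0]},
    {"fingers": 1, "slide": [-4, 119, -60], "angular": [0, 0, 0]},
    {"fingers": 1, "slide": [-4, 119, -60], "angular": [0, 0, 0]},
    {"fingers": 1, "slide": [-4, 119, -60], "angular": [0, 0, 0]},
  ],
)

```text
clock: 21.15
tcp_pos: [0.454, -0.012, 0.1294]
orientation: [0.0, -0.078, 0.997, -0.0]
wrist_force: [0.5, -1.0, -1.6]
finger_gap: 0.0235
grip_force: 68.9
```

```bash
python3 - <<'E'
from h import *
s=read_camera("side"); t=read_camera("top"); print(blocks(s,(220,180,330,290)));print(blocks(t,(150,200,310,260)))
plan(.4549,-.0107,.0885,99)
E
```

```text
[(array([633.6,  -5. ]), array([40.5, 40. ]), 13.4, array([633.7,  -5.3])), (array([452.9, -10.7]), array([39. , 40.7]), 80.5, array([453. , -10.5])), (array([451.7, 140.8]), array([39.9, 40.5]), 0.3, array([452.2, 141. ]))]
[(array([ 466.3, -129. ]), array([37.9, 37.7]), 12.3, array([ 466.4, -129.2])), (array([461., 146.]), array([18. , 23.3]), 2.1, array([463.1, 148.8])), (array([440.1, 151.8]), array([12.8, 15.7]), 1.1, array([438.7, 153.3]))]
slide [-1.1  1.6 40.9] ang [-0.  -0.  -0.1] yaw 98.9 -> 99.0 q6 -0.36 F [ 0.3 -0.1 -1.1] gap 0.0234 t 21.25
```

>>> jog_arm(
  moves=[
    {"fingers": 1, "slide": [-1, 1.5, 20], "angular": [0, 0, 0]},
    {"fingers": 1, "slide": [-1, 1.5, 38], "angular": [0, 0, 0]},
    {"fingers": 1, "slide": [-1, 1.5, 40], "angular": [0, 0, 0]},
    {"fingers": 1, "slide": [-1, 1.5, 43], "angular": [0, 0, 0]},
    {"fingers": 1, "slide": [-1, 1.5, 46], "angular": [0, 0, 0]},
    {"fingers": 1, "slide": [-1, 1.5, 50], "angular": [0, 0, 0]},
    {"fingers": 1, "slide": [-1, 1.5, 54], "angular": [0, 0, 0]},
    {"fingers": 1, "slide": [-1, 1.5, 58], "angular": [0, 0, 0]},
    {"fingers": 1, "slide": [-1, 1.5, 58], "angular": [0, 0, 0]},
  ],
)

```text
clock: 22.0
tcp_pos: [0.4547, -0.0099, 0.0713]
orientation: [0.0, -0.078, 0.997, -0.0]
wrist_force: [-0.1, 0.2, -2.3]
finger_gap: 0.0229
grip_force: 69.1
```

>>> jog_arm(
  moves=[
    {"fingers": 1, "slide": [0, 0, 5], "angular": [0, 0, 0]},
    {"fingers": 1, "slide": [0, 0, 10], "angular": [0, 0, 0]},
    {"fingers": 1, "slide": [0, 0, 14], "angular": [0, 0, 0]},
    {"fingers": 1, "slide": [0, 0, 18], "angular": [0, 0, 0]},
    {"fingers": 1, "slide": [0, 0, 20], "angular": [0, 0, 0]},
    {"fingers": 1, "slide": [0, 0, 22], "angular": [0, 0, 0]},
    {"fingers": 1, "slide": [0, 0, 22], "angular": [0, 0, 0]},
    {"fingers": 1, "slide": [0, 0, 22], "angular": [0, 0, 0]},
  ],
)

```text
clock: 22.67
tcp_pos: [0.4549, -0.0099, 0.0512]
orientation: [0.001, -0.078, 0.997, -0.0]
wrist_force: [-4.0, 1.0, 16.3]
finger_gap: 0.0233
grip_force: 71.2
```

```bash
python3 - <<'E'
from h import *
plan(.4549,-.0107,.13,99); plan(.4549,.1409,.13,99)
E
```

```text
slide [  0.   -0.9 -78.8] ang [-0.   0.1 -0.1] yaw 98.9 -> 99.0 q6 -0.35 F [-4.   1.  16.3] gap 0.0233 t 22.6667
slide [-23.5 148.9 -78.9] ang [-0.   0.1 -0.1] yaw 98.9 -> 99.0 q6 -0.35 F [-4.   1.  16.3] gap 0.0233 t 22.6667
```

Block 2 (y≈−0.010) is sound: stop at 0.0512 as predicted. On to block 3.

>>> jog_arm(
  moves=[
    {"fingers": 1, "slide": [0, 0, -25], "angular": [0, 0, 0]},
    {"fingers": 1, "slide": [0, 0, -60], "angular": [0, 0, 0]},
    {"fingers": 1, "slide": [0, 10, -81], "angular": [0, 0, 0]},
    {"fingers": 1, "slide": [-23.5, 149, -81], "angular": [0, 0, 0]},
    {"fingers": 1, "slide": [-23.5, 149, -81], "angular": [0, 0, 0]},
    {"fingers": 1, "slide": [-23.5, 149, -81], "angular": [0, 0, 0]},
    {"fingers": 1, "slide": [-23.5, 149, -81], "angular": [0, 0, 0]},
    {"fingers": 1, "slide": [-23.5, 149, -81], "angular": [0, 0, 0]},
    {"fingers": 1, "slide": [-23.5, 149, -81], "angular": [0, 0, 0]},
    {"fingers": 1, "slide": [-23.5, 149, -81], "angular": [0, 0, 0]},
  ],
)

```text
clock: 23.5
tcp_pos: [0.4543, 0.1407, 0.1302]
orientation: [-0.0, -0.078, 0.997, -0.0]
wrist_force: [-0.7, -1.1, -1.9]
finger_gap: 0.0233
grip_force: 69.3
```

```bash
python3 - <<'E'
from h import *
s=read_camera("side"); t=read_camera("top"); print(blocks(s,(220,180,330,290)));print(blocks(t,(150,200,310,260)))
plan(.4549,.1409,.0885,99)
E
```

```text
[(array([633.6,  -5. ]), array([40.5, 40. ]), 13.4, array([633.7,  -5.3])), (array([451.7, 141. ]), array([39.9, 40.2]), 0.3, array([452.2, 141. ]))]
[(array([ 466.5, -128.7]), array([37.4, 38.2]), 12.3, array([ 466.2, -128.8])), (array([451.8, -10. ]), array([37.1, 37.3]), 79.8, array([452.1, -10.2]))]
slide [-0.6  0.8 41.8] ang [-0.  -0.  -0.1] yaw 98.9 -> 99.0 q6 -0.02 F [-0.5  0.  -1.8] gap 0.0235 t 23.6
```

>>> jog_arm(
  moves=[
    {"fingers": 1, "slide": [-0.5, 1, 20], "angular": [0, 0, 0]},
    {"fingers": 1, "slide": [-0.5, 1, 38], "angular": [0, 0, 0]},
    {"fingers": 1, "slide": [-0.5, 1, 41], "angular": [0, 0, 0]},
    {"fingers": 1, "slide": [-0.5, 1, 44], "angular": [0, 0, 0]},
    {"fingers": 1, "slide": [-0.5, 1, 47], "angular": [0, 0, 0]},
    {"fingers": 1, "slide": [-0.5, 1, 51], "angular": [0, 0, 0]},
    {"fingers": 1, "slide": [-0.5, 1, 55], "angular": [0, 0, 0]},
    {"fingers": 1, "slide": [-0.5, 1, 59], "angular": [0, 0, 0]},
    {"fingers": 1, "slide": [-0.5, 1, 59], "angular": [0, 0, 0]},
    {"fingers": 1, "slide": [-0.5, 1, 59], "angular": [0, 0, 0]},
  ],
)

```text
clock: 24.43
tcp_pos: [0.4545, 0.142, 0.0716]
orientation: [-0.0, -0.078, 0.997, 0.0]
wrist_force: [-2.3, -0.1, -1.2]
finger_gap: 0.0229
grip_force: 69.6
```

Past the faulty stop, with no force: sound so far; on to the bottom.

>>> jog_arm(
  moves=[
    {"fingers": 1, "slide": [0, 0, 5], "angular": [0, 0, 0]},
    {"fingers": 1, "slide": [0, 0, 10], "angular": [0, 0, 0]},
    {"fingers": 1, "slide": [0, 0, 14], "angular": [0, 0, 0]},
    {"fingers": 1, "slide": [0, 0, 18], "angular": [0, 0, 0]},
    {"fingers": 1, "slide": [0, 0, 20], "angular": [0, 0, 0]},
    {"fingers": 1, "slide": [0, 0, 22.5], "angular": [0, 0, 0]},
    {"fingers": 1, "slide": [0, 0, 22.5], "angular": [0, 0, 0]},
    {"fingers": 1, "slide": [0, 0, 22.5], "angular": [0, 0, 0]},
  ],
)

```text
clock: 25.1
tcp_pos: [0.4548, 0.1423, 0.0511]
orientation: [0.0, -0.078, 0.997, 0.0]
wrist_force: [-10.6, -1.4, 22.0]
finger_gap: 0.0235
grip_force: 71.4
```

```bash
python3 - <<'E'
from h import *
plan(.4549,.142,.13,99); plan(.635,.000,.135,99)
E
```

```text
slide [ -0.1  -0.3 -78.9] ang [ 0.  0. -0.] yaw 99.0 -> 99.0 q6 -0.02 F [-10.6  -1.4  22. ] gap 0.0235 t 25.1
slide [-156.  -168.6  -83.9] ang [ 0.  0. -0.] yaw 99.0 -> 99.0 q6 -0.02 F [-10.6  -1.4  22. ] gap 0.0235 t 25.1
```

>>> jog_arm(
  moves=[
    {"fingers": 1, "slide": [0, 0, -25], "angular": [0, 0, 0]},
    {"fingers": 1, "slide": [0, 0, -60], "angular": [0, 0, 0]},
    {"fingers": 1, "slide": [0, -10, -86], "angular": [0, 0, 0]},
    {"fingers": 1, "slide": [-156, -168.5, -86], "angular": [0, 0, 0]},
    {"fingers": 1, "slide": [-156, -168.5, -86], "angular": [0, 0, 0]},
    {"fingers": 1, "slide": [-156, -168.5, -86], "angular": [0, 0, 0]},
    {"fingers": 1, "slide": [-156, -168.5, -86], "angular": [0, 0, 0]},
    {"fingers": 1, "slide": [-156, -168.5, -86], "angular": [0, 0, 0]},
    {"fingers": 1, "slide": [-156, -168.5, -86], "angular": [0, 0, 0]},
    {"fingers": 1, "slide": [-156, -168.5, -86], "angular": [0, 0, 0]},
  ],
)

```text
clock: 25.93
tcp_pos: [0.6398, -0.0036, 0.134]
orientation: [0.002, -0.076, 0.997, -0.001]
wrist_force: [-0.4, 0.4, -1.4]
finger_gap: 0.0229
grip_force: 69.1
```

>>> jog_arm(
  moves=[
    {"fingers": 1, "slide": [0, 0, 0], "angular": [0, 0, 0]},
    {"fingers": 1, "slide": [0, 0, 0], "angular": [0, 0, 0]},
  ],
)

```text
clock: 26.1
tcp_pos: [0.6348, 0.0003, 0.1345]
orientation: [-0.0, -0.078, 0.997, 0.0]
wrist_force: [-0.7, 0.9, -2.0]
finger_gap: 0.0235
grip_force: 69.1
```

```bash
python3 - <<'E'
from h import *
plan(.635,.000,.0925,99)
s=read_camera("side"); print(blocks(s,(210,170,270,240),.046))
S,r=st(); p=S["tcp_pos"]+[-.003,.0003,-.0455]; print(p,proj(s,p))
cv2.imwrite("pics/c10.png",cv2.resize(s["color"][150:250,190:290,::-1],None,fx=5,fy=5))
print(((np.array(proj(s,p))-[190,150])*5).round())
E
```

```text
slide [-0.2 -0.3 42. ] ang [ 0. -0. -0.] yaw 99.0 -> 99.0 q6 -0.28 F [-0.7  0.9 -2. ] gap 0.0235 t 26.1
[(array([ 6.328e+02, -6.000e-01]), array([40.2, 39.7]), 13.4, array([632.8,  -0.9]))]
[0.63147592 0.00098096 0.08938596] [np.float64(232.08740383373282), np.float64(194.44547076473333)]
[210. 222.]
```

View pics/c10.png

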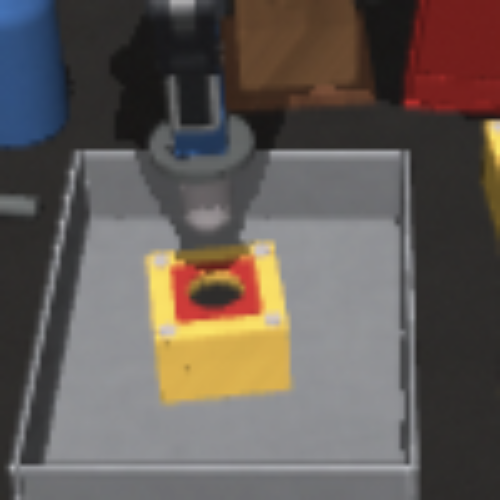

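>>> jog_arm(
  moves=[
    {"fingers": 1, "slide": [0, -0.5, 20], "angular": [0, 0, 0]},
    {"fingers": 1, "slide": [0, -0.5, 38], "angular": [0, 0, 0]},
    {"fingers": 1, "slide": [0, -0.5, 41], "angular": [0, 0, 0]},
    {"fingers": 1, "slide": [0, -0.5, 44], "angular": [0, 0, 0]},
    {"fingers": 1, "slide": [0, -0.5, 47], "angular": [0, 0, 0]},
    {"fingers": 1, "slide": [0, -0.5, 51], "angular": [0, 0, 0]},
    {"fingers": 1, "slide": [0, -0.5, 55], "angular": [0, 0, 0]},
    {"fingers": 1, "slide": [0, -0.5, 59], "angular": [0, 0, 0]},
    {"fingers": 1, "slide": [0, -0.5, 59], "angular": [0, 0, 0]},
    {"fingers": 1, "slide": [0, -0.5, 59], "angular": [0, 0, 0]},
  ],
)

```text
clock: 26.98
tcp_pos: [0.6356, -0.0003, 0.0773]
orientation: [0.001, -0.078, 0.997, 0.0]
wrist_force: [-2.7, 1.0, 5.1]
finger_gap: 0.0233
grip_force: 70.1
```

>>> jog_arm(
  moves=[
    {"fingers": 1, "slide": [0, 0, 1.5], "angular": [0, 0, 0]},
    {"fingers": 1, "slide": [0, 0, 2.5], "angular": [0, 0, 0]},
    {"fingers": 1, "slide": [0, 0, 3], "angular": [0, 0, 0]},
    {"fingers": 1, "slide": [0, 0, 3], "angular": [0, 0, 0]},
  ],
)

```text
clock: 27.32
tcp_pos: [0.6359, -0.0003, 0.0771]
orientation: [0.002, -0.078, 0.997, 0.0]
wrist_force: [-7.8, 2.0, 20.6]
finger_gap: 0.0236
grip_force: 72.2
```

```bash
python3 - <<'E'
from h import *
plan(.635,.0,.15,99); plan(.6245,-.262,.15,99)
E
```

```text
slide [  0.6   0.4 -72.9] ang [-0.   0.2 -0. ] yaw 99.0 -> 99.0 q6 -0.28 F [-7.8  2.  20.6] gap 0.0236 t 27.3167
slide [  51.8 -256.8  -73. ] ang [-0.   0.2 -0. ] yaw 99.0 -> 99.0 q6 -0.28 F [-7.8  2.  20.6] gap 0.0236 t 27.3167
```

>>> jog_arm(
  moves=[
    {"fingers": 1, "slide": [0, 0, -25], "angular": [0, 0, 0]},
    {"fingers": 1, "slide": [0, 0, -60], "angular": [0, 0, 0]},
    {"fingers": 1, "slide": [0, -10, -72], "angular": [0, 0, 0]},
    {"fingers": 1, "slide": [51, -257, -72], "angular": [0, 0, 0]},
    {"fingers": 1, "slide": [51, -257, -72], "angular": [0, 0, 0]},
    {"fingers": 1, "slide": [51, -257, -72], "angular": [0, 0, 0]},
    {"fingers": 1, "slide": [51, -257, -72], "angular": [0, 0, 0]},
    {"fingers": 1, "slide": [51, -257, -72], "angular": [0, 0, 0]},
    {"fingers": 1, "slide": [51, -257, -72], "angular": [0, 0, 0]},
    {"fingers": 1, "slide": [51, -257, -72], "angular": [0, 0, 0]},
  ],
)

```text
clock: 28.15
tcp_pos: [0.6242, -0.271, 0.1444]
orientation: [0.0, -0.074, 0.997, -0.002]
wrist_force: [1.0, 0.1, -1.6]
finger_gap: 0.0234
grip_force: 69.4
```

>>> jog_arm(
  moves=[
    {"fingers": 1, "slide": [0, 0, 0], "angular": [0, 0, 0]},
    {"fingers": 1, "slide": [0, 0, 0], "angular": [0, 0, 0]},
    {"fingers": 1, "slide": [0, 0, 0], "angular": [0, 0, 0]},
  ],
)

```text
clock: 28.4
tcp_pos: [0.6248, -0.2613, 0.1448]
orientation: [-0.0, -0.078, 0.997, 0.0]
wrist_force: [0.8, 0.1, -2.2]
finger_gap: 0.0234
grip_force: 69.4
```

```bash
python3 - <<'E'
from h import *
plan(.6245,-.262,.0545,99)
E
```

```text
slide [ 0.4 -0.7 90.3] ang [ 0. -0. -0.] yaw 99.0 -> 99.0 q6 -0.67 F [ 0.8  0.1 -2.2] gap 0.0234 t 28.4
```

>>> jog_arm(
  moves=[
    {"fingers": 1, "slide": [0, -0.5, 30], "angular": [0, 0, 0]},
    {"fingers": 1, "slide": [0, -0.5, 50], "angular": [0, 0, 0]},
    {"fingers": 1, "slide": [0, -0.5, 56], "angular": [0, 0, 0]},
    {"fingers": 1, "slide": [0, -0.5, 64], "angular": [0, 0, 0]},
    {"fingers": 1, "slide": [0, -0.5, 75], "angular": [0, 0, 0]},
    {"fingers": 1, "slide": [0, -0.5, 84], "angular": [0, 0, 0]},
    {"fingers": 1, "slide": [0, -0.5, 89], "angular": [0, 0, 0]},
    {"fingers": 1, "slide": [0, -0.5, 91], "angular": [0, 0, 0]},
    {"fingers": 1, "slide": [0, -0.5, 91], "angular": [0, 0, 0]},
    {"fingers": 1, "slide": [0, -0.5, 91], "angular": [0, 0, 0]},
  ],
)

```text
clock: 29.23
tcp_pos: [0.6252, -0.2632, 0.0546]
orientation: [0.0, -0.078, 0.997, -0.0]
wrist_force: [0.2, 0.1, -1.8]
finger_gap: 0.0233
grip_force: 69.5
```

>>> jog_arm(
  moves=[
    {"fingers": 1, "slide": [0, 0, 1], "angular": [0, 0, 0]},
    {"fingers": 1, "slide": [0, 0, 1], "angular": [0, 0, 0]},
    {"fingers": 0.6, "slide": [0, 0, 1], "angular": [0, 0, 0]},
    {"fingers": 0.4, "slide": [0, 0, 1], "angular": [0, 0, 0]},
    {"fingers": 0.3, "slide": [0, 0, 1], "angular": [0, 0, 0]},
    {"fingers": 0.2, "slide": [0, 0, -30], "angular": [0, 0, 0]},
    {"fingers": 0, "slide": [0, 0, -70], "angular": [0, 0, 0]},
    {"fingers": 0, "slide": [0, 0, -90], "angular": [0, 0, 0]},
    {"fingers": 0, "slide": [0, 0, -90], "angular": [0, 0, 0]},
    {"fingers": 0, "slide": [0, 0, -90], "angular": [0, 0, 0]},
  ],
)

```text
clock: 30.07
tcp_pos: [0.6261, -0.2637, 0.1464]
orientation: [0.002, -0.078, 0.997, -0.001]
wrist_force: [-1.4, -0.9, 0.5]
finger_gap: 0.0852
grip_force: 0.0
```

```bash
python3 - <<'E'
from h import *
s=read_camera("side"); t=read_camera("top"); print(blocks(s,(220,180,330,290)));print(blocks(t,(150,200,310,260)),blocks(t,(210,140,270,190),.046))
print([ (h.min(0),h.max(0)) for h in hull(masks(s)["blue"],(230,120,265,160),8)])
print("red tray", [rect(t,h,.022) for h in hull(masks(t)["red"],(300,190,410,280),500)])
plan(.6345,-.0004,.10,104)
E
```

```text
[(array([ 466.9, -129.7]), array([39.6, 39. ]), 12.0, array([ 467.3, -129. ])), (array([633.6,  -4.8]), array([40.5, 39.6]), 13.4, array([633.6,  -5.2])), (array([452.4, -10.2]), array([38.6, 40.4]), 80.0, array([452.5, -10.3])), (array([451.7, 140.8]), array([39.9, 40.5]), 0.3, array([452.2, 141. ]))]
[(array([ 466.5, -128.7]), array([36.4, 36.2]), 12.2, array([ 466.2, -128.6])), (array([451.9, 141.7]), array([36. , 36.3]), 1.1, array([451.3, 141.6])), (array([451.6, -10. ]), array([36.1, 35.8]), 79.9, array([451.3,  -9.9]))] [(array([6.322e+02, 2.000e-01]), array([36.2, 36.4]), 12.5, array([ 6.322e+02, -1.000e-01]))]
[(array([244, 127], dtype=int32), array([251, 148], dtype=int32))]
red tray []
slide [-50.8 257.5  43.3] ang [ 0.1 -0.1 -5.1] yaw 98.9 -> 104.0 q6 -0.67 F [-0.4 -0.1  0.4] gap 0.0855 t 30.1667
```

```bash
python3 - <<'E'
from h import *
plan(.634,-.0002,.10,13.2)
E
```

```text
slide [-50.3 257.8  43.4] ang [-0.  -0.1 85.7] yaw 98.9 -> 13.2 q6 -0.67 F [-0.4 -0.1  0.4] gap 0.0855 t 30.1667
```

>>> jog_arm(
  moves=[
    {"fingers": 0, "slide": [-50, 258, 0], "angular": [0, 0, 85.7]},
    {"fingers": 0, "slide": [-50, 258, 0], "angular": [0, 0, 85.7]},
    {"fingers": 0, "slide": [-50, 258, 20], "angular": [0, 0, 85.7]},
    {"fingers": 0, "slide": [-50, 258, 43], "angular": [0, 0, 85.7]},
    {"fingers": 0, "slide": [-50, 258, 43], "angular": [0, 0, 85.7]},
    {"fingers": 0, "slide": [-50, 258, 43], "angular": [0, 0, 85.7]},
    {"fingers": 0, "slide": [-50, 258, 43], "angular": [0, 0, 85.7]},
    {"fingers": 0, "slide": [-50, 258, 43], "angular": [0, 0, 85.7]},
    {"fingers": 0, "slide": [-50, 258, 43], "angular": [0, 0, 85.7]},
    {"fingers": 0, "slide": [-50, 258, 43], "angular": [0, 0, 85.7]},
  ],
)

```text
clock: 31.0
tcp_pos: [0.6325, 0.001, 0.0987]
orientation: [-0.002, 0.518, 0.855, -0.001]
wrist_force: [0.2, -0.7, 1.0]
finger_gap: 0.0855
grip_force: 0.0
```

```bash
python3 - <<'E'
from h import *
plan(.634,-.0002,.03,13.2)
E
```

```text
slide [-1.9  1.  68.7] ang [-0.2 -0.1 14.4] yaw 27.6 -> 13.2 q6 0.96 F [ 0.2 -0.7  1. ] gap 0.0855 t 31.0
```

>>> jog_arm(
  moves=[
    {"fingers": 0, "slide": [-1, 0.5, 0], "angular": [0, 0, 14.4]},
    {"fingers": 0, "slide": [-1, 0.5, 20], "angular": [0, 0, 14.4]},
    {"fingers": 0, "slide": [-1, 0.5, 50], "angular": [0, 0, 14.4]},
    {"fingers": 0, "slide": [-1, 0.5, 69], "angular": [0, 0, 14.4]},
    {"fingers": 0, "slide": [-1, 0.5, 69], "angular": [0, 0, 14.4]},
    {"fingers": 0, "slide": [-1, 0.5, 69], "angular": [0, 0, 14.4]},
    {"fingers": 0, "slide": [-1, 0.5, 69], "angular": [0, 0, 14.4]},
  ],
)

```text
clock: 31.58
tcp_pos: [0.6351, -0.001, 0.0323]
orientation: [-0.0, 0.619, 0.785, -0.0]
wrist_force: [0.1, -0.5, 0.6]
finger_gap: 0.0857
grip_force: 0.0
```

```bash
python3 - <<'E'
from h import *
plan(.634,-.0002,-.008,13.2)
E
```

```text
slide [ 1.  -0.9 40.3] ang [-0.  -0.   0.3] yaw 13.5 -> 13.2 q6 1.21 F [ 0.1 -0.5  0.6] gap 0.0857 t 31.5833
```

>>> jog_arm(
  moves=[
    {"fingers": 0, "slide": [0.5, -1, 15], "angular": [0, 0, 0]},
    {"fingers": 0, "slide": [0.5, -1, 32], "angular": [0, 0, 0]},
    {"fingers": 0, "slide": [0.5, -1, 40], "angular": [0, 0, 0]},
    {"fingers": 0, "slide": [0.5, -1, 40], "angular": [0, 0, 0]},
    {"fingers": 1, "slide": [0.5, -1, 40], "angular": [0, 0, 0]},
    {"fingers": 1, "slide": [0.5, -1, 40], "angular": [0, 0, 0]},
    {"fingers": 1, "slide": [0.5, -1, 40], "angular": [0, 0, 0]},
    {"fingers": 1, "slide": [0.5, -1, 40], "angular": [0, 0, 0]},
    {"fingers": 1, "slide": [0.5, -1, 40], "angular": [0, 0, 0]},
  ],
  squeeze=60,
)

```text
clock: 32.33
tcp_pos: [0.6351, -0.0009, -0.0061]
orientation: [0.001, 0.619, 0.785, 0.001]
wrist_force: [-0.7, 0.0, 6.6]
finger_gap: 0.0628
grip_force: 69.1
```

>>> jog_arm(
  moves=[
    {"fingers": 1, "slide": [0, 0, -20], "angular": [0, 0, 0]},
    {"fingers": 1, "slide": [0, 0, -55], "angular": [0, 0, 0]},
    {"fingers": 1, "slide": [0, 0, -95], "angular": [0, 0, 0]},
    {"fingers": 1, "slide": [0, 0, -100], "angular": [0, 0, 0]},
    {"fingers": 1, "slide": [0, 0, -100], "angular": [0, 0, 0]},
    {"fingers": 1, "slide": [0, 0, -100], "angular": [0, 0, 0]},
  ],
)

```text
clock: 32.83
tcp_pos: [0.6339, -0.0007, 0.0918]
orientation: [0.0, 0.619, 0.785, 0.0]
wrist_force: [-0.5, 0.6, -3.5]
finger_gap: 0.0628
grip_force: 68.2
```

```bash
python3 - <<'E'
from h import *
plan(.466,-.363,.085,-2); plan(.466,-.363,-.007,-2)
E
```

```text
slide [-313.3 -247.6    6.8] ang [ 0.  -0.  15.5] yaw 13.5 -> -2.0 q6 1.21 F [-0.5  0.6 -3.5] gap 0.0628 t 32.8333
slide [-313.3 -247.7   98.8] ang [ 0.  -0.  15.5] yaw 13.5 -> -2.0 q6 1.21 F [-0.5  0.6 -3.5] gap 0.0628 t 32.8333
```

>>> jog_arm(
  moves=[
    {"fingers": 1, "slide": [-313, -247.5, 0], "angular": [0, 0, 15.5]},
    {"fingers": 1, "slide": [-313, -247.5, 0], "angular": [0, 0, 15.5]},
    {"fingers": 1, "slide": [-313, -247.5, 0], "angular": [0, 0, 15.5]},
    {"fingers": 1, "slide": [-313, -247.5, 0], "angular": [0, 0, 15.5]},
    {"fingers": 1, "slide": [-313, -247.5, 0], "angular": [0, 0, 15.5]},
    {"fingers": 1, "slide": [-313, -247.5, 0], "angular": [0, 0, 15.5]},
    {"fingers": 1, "slide": [-313, -247.5, 0], "angular": [0, 0, 15.5]},
    {"fingers": 1, "slide": [-313, -247.5, 0], "angular": [0, 0, 15.5]},
    {"fingers": 1, "slide": [-313, -247.5, 0], "angular": [0, 0, 15.5]},
    {"fingers": 1, "slide": [-313, -247.5, 0], "angular": [0, 0, 15.5]},
  ],
)

```text
clock: 33.67
tcp_pos: [0.4628, -0.3653, 0.0893]
orientation: [-0.002, 0.721, 0.693, -0.001]
wrist_force: [0.6, 0.4, -3.5]
finger_gap: 0.0629
grip_force: 68.2
```

>>> jog_arm(
  moves=[
    {"fingers": 1, "slide": [0, 0, 0], "angular": [0, 0, 0]},
    {"fingers": 1, "slide": [0, 0, 20], "angular": [0, 0, 0]},
    {"fingers": 1, "slide": [0, 0, 50], "angular": [0, 0, 0]},
    {"fingers": 1, "slide": [0, 0, 50], "angular": [0, 0, 0]},
    {"fingers": 1, "slide": [0, 0, 50], "angular": [0, 0, 0]},
  ],
)

```text
clock: 34.08
tcp_pos: [0.4636, -0.3596, 0.0386]
orientation: [-0.004, 0.719, 0.694, 0.0]
wrist_force: [0.1, 0.5, -2.7]
finger_gap: 0.0628
grip_force: 68.2
```

```bash
python3 - <<'E'
from h import *
plan(.466,-.363,-.006,-2)
E
```

```text
slide [-3.5  2.8 44.6] ang [-0.4 -0.4 -0. ] yaw -2.0 -> -2.0 q6 0.81 F [ 0.1  0.5 -2.7] gap 0.0628 t 34.0833
```

>>> jog_arm(
  moves=[
    {"fingers": 1, "slide": [-3, 2, 25], "angular": [-0.4, -0.4, 0]},
    {"fingers": 1, "slide": [-3, 2, 38], "angular": [-0.4, -0.4, 0]},
    {"fingers": 1, "slide": [-3, 2, 44], "angular": [-0.4, -0.4, 0]},
    {"fingers": 1, "slide": [-3, 2, 44.5], "angular": [-0.4, -0.4, 0]},
    {"fingers": 1, "slide": [-3, 2, 44.5], "angular": [-0.4, -0.4, 0]},
    {"fingers": 0, "slide": [-3, 2, 44.5], "angular": [-0.4, -0.4, 0]},
    {"fingers": 0, "slide": [-3, 2, 44.5], "angular": [-0.4, -0.4, 0]},
    {"fingers": 0, "slide": [-3, 2, 40], "angular": [-0.4, -0.4, 0]},
    {"fingers": 0, "slide": [-3, 2, 5], "angular": [0, 0, 0]},
    {"fingers": 0, "slide": [-3, 2, -30], "angular": [0, 0, 0]},
  ],
)

```text
clock: 34.92
tcp_pos: [0.4671, -0.3648, 0.0723]
orientation: [-0.002, 0.72, 0.694, 0.0]
wrist_force: [0.6, 0.2, 0.9]
finger_gap: 0.0851
grip_force: 0.0
```

```bash
python3 - <<'E'
from h import *
s=read_camera("side"); t=read_camera("top"); print(blocks(s,(220,180,330,290)));print(blocks(t,(150,200,310,260)))
plan(.469,-.1293,.03,12.2)
E
```

```text
[(array([ 466.9, -129.7]), array([39.6, 39. ]), 12.0, array([ 467.3, -129. ])), (array([452.4, -10.3]), array([39.3, 40.2]), 79.0, array([452.5, -10.4])), (array([451.7, 140.8]), array([39.9, 40.5]), 0.3, array([452.2, 141. ]))]
[(array([ 466.7, -128.8]), array([36.2, 36.7]), 11.3, array([ 466.4, -128.7])), (array([451.9, 141.7]), array([36. , 36.3]), 1.1, array([451.4, 141.7])), (array([451.8, -10. ]), array([36.1, 36.3]), 79.9, array([451.4, -10. ]))]
slide [240.4 -11.7  47.4] ang [  0.5   0.5 -14.2] yaw -2.0 -> 12.2 q6 0.81 F [1.1 0.1 0.3] gap 0.0857 t 35.0167
```

>>> jog_arm(
  moves=[
    {"fingers": 0, "slide": [240, -12, -5], "angular": [0.3, 0.3, -14.2]},
    {"fingers": 0, "slide": [240, -12, -5], "angular": [0.3, 0.3, -14.2]},
    {"fingers": 0, "slide": [240, -12, -5], "angular": [0.3, 0.3, -14.2]},
    {"fingers": 0, "slide": [240, -12, -5], "angular": [0.3, 0.3, -14.2]},
    {"fingers": 0, "slide": [240, -12, 0], "angular": [0.3, 0.3, -14.2]},
    {"fingers": 0, "slide": [240, -12, 0], "angular": [0.3, 0.3, -14.2]},
    {"fingers": 0, "slide": [240, -12, 20], "angular": [0.3, 0.3, -14.2]},
    {"fingers": 0, "slide": [240, -12, 40], "angular": [0.3, 0.3, -14.2]},
    {"fingers": 0, "slide": [240, -12, 40], "angular": [0.3, 0.3, -14.2]},
    {"fingers": 0, "slide": [240, -12, 40], "angular": [0.3, 0.3, -14.2]},
  ],
)

```text
clock: 35.85
tcp_pos: [0.4641, -0.1251, 0.0322]
orientation: [-0.004, 0.628, 0.778, -0.0]
wrist_force: [-0.2, 0.4, -0.7]
finger_gap: 0.0857
grip_force: 0.0
```

```bash
python3 - <<'E'
from h import *
plan(.469,-.1293,-.012,12.2)
E
```

```text
slide [-5.4  4.2 44.1] ang [-0.3 -0.4 -0. ] yaw 12.2 -> 12.2 q6 0.93 F [-0.2  0.4 -0.7] gap 0.0857 t 35.85
```

>>> jog_arm(
  moves=[
    {"fingers": 0, "slide": [-4, 3.5, 10], "angular": [-0.3, -0.4, 0]},
    {"fingers": 0, "slide": [-4, 3.5, 30], "angular": [-0.3, -0.4, 0]},
    {"fingers": 0, "slide": [-4, 3.5, 43.5], "angular": [-0.3, -0.4, 0]},
    {"fingers": 0, "slide": [-4, 3.5, 43.5], "angular": [-0.3, -0.4, 0]},
    {"fingers": 0, "slide": [-4, 3.5, 43.5], "angular": [-0.3, -0.4, 0]},
    {"fingers": 1, "slide": [-4, 3.5, 43.5], "angular": [-0.3, -0.4, 0]},
    {"fingers": 1, "slide": [-4, 3.5, 43.5], "angular": [-0.3, -0.4, 0]},
    {"fingers": 1, "slide": [-4, 3.5, 43.5], "angular": [-0.3, -0.4, 0]},
    {"fingers": 1, "slide": [-4, 3.5, 43.5], "angular": [-0.3, -0.4, 0]},
    {"fingers": 1, "slide": [-4, 3.5, 43.5], "angular": [-0.3, -0.4, 0]},
  ],
)

```text
clock: 36.68
tcp_pos: [0.4692, -0.1294, -0.0097]
orientation: [0.002, 0.628, 0.778, -0.0]
wrist_force: [-1.9, -1.7, 6.6]
finger_gap: 0.063
grip_force: 66.6
```

>>> jog_arm(
  moves=[
    {"fingers": 1, "slide": [0, 0, -15], "angular": [0, 0, 0]},
    {"fingers": 1, "slide": [0, 0, -45], "angular": [0, 0, 0]},
    {"fingers": 1, "slide": [0, 0, -80], "angular": [0, 0, 0]},
    {"fingers": 1, "slide": [0, 0, -80], "angular": [0, 0, 0]},
    {"fingers": 1, "slide": [0, 0, -80], "angular": [0, 0, 0]},
  ],
)

```text
clock: 37.1
tcp_pos: [0.4707, -0.1294, 0.0711]
orientation: [0.003, 0.628, 0.778, 0.001]
wrist_force: [-0.5, -0.3, -5.0]
finger_gap: 0.0624
grip_force: 68.3
```

```bash
python3 - <<'E'
from h import *
plan(.467,-.27,.07,-2)
E
```

```text
slide [-136.7  -33.3    1.5] ang [ 0.3  0.2 14.2] yaw 12.2 -> -2.0 q6 0.93 F [-0.5 -0.3 -5. ] gap 0.0624 t 37.1
```

>>> jog_arm(
  moves=[
    {"fingers": 1, "slide": [-136.5, -33, 1], "angular": [0.2, 0.2, 14.2]},
    {"fingers": 1, "slide": [-136.5, -33, 1], "angular": [0.2, 0.2, 14.2]},
    {"fingers": 1, "slide": [-136.5, -33, 1], "angular": [0.2, 0.2, 14.2]},
    {"fingers": 1, "slide": [-136.5, -33, 1], "angular": [0.2, 0.2, 14.2]},
    {"fingers": 1, "slide": [-136.5, -33, 1], "angular": [0.2, 0.2, 14.2]},
    {"fingers": 1, "slide": [-136.5, -33, 20], "angular": [0.2, 0.2, 14.2]},
    {"fingers": 1, "slide": [-136.5, -33, 50], "angular": [0.2, 0.2, 14.2]},
    {"fingers": 1, "slide": [-136.5, -33, 50], "angular": [0.2, 0.2, 14.2]},
    {"fingers": 1, "slide": [-136.5, -33, 50], "angular": [0.2, 0.2, 14.2]},
    {"fingers": 1, "slide": [-136.5, -33, 50], "angular": [0.2, 0.2, 14.2]},
  ],
)

```text
clock: 37.93
tcp_pos: [0.4648, -0.2679, 0.0188]
orientation: [-0.003, 0.719, 0.695, -0.0]
wrist_force: [0.5, -0.2, -3.3]
finger_gap: 0.0624
grip_force: 68.5
```

```bash
python3 - <<'E'
from h import *
plan(.467,-.27,-.005,-2)
E
```

```text
slide [-2.1  2.4 23.8] ang [-0.2 -0.2  0. ] yaw -2.0 -> -2.0 q6 0.93 F [ 0.5 -0.2 -3.3] gap 0.0624 t 37.9333
```

>>> jog_arm(
  moves=[
    {"fingers": 1, "slide": [-2, 2, 14], "angular": [-0.2, -0.2, 0]},
    {"fingers": 1, "slide": [-2, 2, 22], "angular": [-0.2, -0.2, 0]},
    {"fingers": 1, "slide": [-2, 2, 24], "angular": [-0.2, -0.2, 0]},
    {"fingers": 1, "slide": [-2, 2, 24], "angular": [-0.2, -0.2, 0]},
    {"fingers": 0, "slide": [-2, 2, 24], "angular": [-0.2, -0.2, 0]},
    {"fingers": 0, "slide": [-2, 2, 24], "angular": [-0.2, -0.2, 0]},
    {"fingers": 0, "slide": [-2, 2, 20], "angular": [-0.2, -0.2, 0]},
    {"fingers": 0, "slide": [-2, 2, -15], "angular": [-0.2, -0.2, 0]},
    {"fingers": 0, "slide": [-2, 2, -55], "angular": [-0.2, -0.2, 0]},
    {"fingers": 0, "slide": [-2, 2, -55], "angular": [-0.2, -0.2, 0]},
  ],
)

```text
clock: 38.77
tcp_pos: [0.4714, -0.2742, 0.0817]
orientation: [0.007, 0.72, 0.694, 0.001]
wrist_force: [2.0, -1.0, 0.4]
finger_gap: 0.0851
grip_force: 0.0
```

```bash
python3 - <<'E'
from h import *
s=read_camera("side"); t=read_camera("top"); print(blocks(s,(220,180,330,290)));print(blocks(t,(150,200,310,260)))
plan(.4545,-.0104,.035,-10)
E
```

```text
[(array([452.4, -10.3]), array([39.3, 40.2]), 79.0, array([452.5, -10.4])), (array([451.7, 140.8]), array([39.9, 40.5]), 0.3, array([452.2, 141. ]))]
[(array([451.9, 141.7]), array([36. , 36.3]), 1.1, array([451.4, 141.7])), (array([451.8, -10.3]), array([36.5, 36.3]), 80.0, array([451.4, -10.1]))]
slide [261.7 -24.3  40.3] ang [0.4 0.3 8. ] yaw -2.0 -> -10.0 q6 0.93 F [-0.2  0.3 -0.7] gap 0.0852 t 38.8667
```

>>> jog_arm(
  moves=[
    {"fingers": 0, "slide": [262, -24, 0], "angular": [0.2, 0.2, 8]},
    {"fingers": 0, "slide": [262, -24, 0], "angular": [0.2, 0.2, 8]},
    {"fingers": 0, "slide": [262, -24, 0], "angular": [0.2, 0.2, 8]},
    {"fingers": 0, "slide": [262, -24, 0], "angular": [0.2, 0.2, 8]},
    {"fingers": 0, "slide": [262, -24, 0], "angular": [0.2, 0.2, 8]},
    {"fingers": 0, "slide": [262, -24, 0], "angular": [0.2, 0.2, 8]},
    {"fingers": 0, "slide": [262, -24, 15], "angular": [0.2, 0.2, 8]},
    {"fingers": 0, "slide": [262, -24, 40], "angular": [0.2, 0.2, 8]},
    {"fingers": 0, "slide": [262, -24, 40], "angular": [0.2, 0.2, 8]},
    {"fingers": 0, "slide": [262, -24, 40], "angular": [0.2, 0.2, 8]},
  ],
)

```text
clock: 39.7
tcp_pos: [0.4505, -0.0078, 0.0321]
orientation: [-0.003, 0.766, 0.643, -0.002]
wrist_force: [-0.2, 0.0, 0.5]
finger_gap: 0.0857
grip_force: 0.0
```

```bash
python3 - <<'E'
from h import *
plan(.4545,-.0104,-.012,-10)
E
```

```text
slide [-2.   4.7 44.1] ang [-0.4 -0.1 -0. ] yaw -10.0 -> -10.0 q6 1.55 F [-0.2  0.   0.5] gap 0.0857 t 39.7
```

>>> jog_arm(
  moves=[
    {"fingers": 0, "slide": [-1.5, 4, 10], "angular": [-0.3, -0.1, 0]},
    {"fingers": 0, "slide": [-1.5, 4, 30], "angular": [-0.3, -0.1, 0]},
    {"fingers": 0, "slide": [-1.5, 4, 43.5], "angular": [-0.3, -0.1, 0]},
    {"fingers": 0, "slide": [-1.5, 4, 43.5], "angular": [-0.3, -0.1, 0]},
    {"fingers": 0, "slide": [-1.5, 4, 43.5], "angular": [-0.3, -0.1, 0]},
    {"fingers": 1, "slide": [-1.5, 4, 43.5], "angular": [-0.3, -0.1, 0]},
    {"fingers": 1, "slide": [-1.5, 4, 43.5], "angular": [-0.3, -0.1, 0]},
    {"fingers": 1, "slide": [-1.5, 4, 43.5], "angular": [-0.3, -0.1, 0]},
    {"fingers": 1, "slide": [-1.5, 4, 43.5], "angular": [-0.3, -0.1, 0]},
    {"fingers": 1, "slide": [-1.5, 4, 43.5], "angular": [-0.3, -0.1, 0]},
  ],
)

```text
clock: 40.53
tcp_pos: [0.4559, -0.0107, -0.0089]
orientation: [0.001, 0.766, 0.642, 0.001]
wrist_force: [-3.9, -0.3, 7.3]
finger_gap: 0.0633
grip_force: 65.7
```

>>> jog_arm(
  moves=[
    {"fingers": 1, "slide": [0, 0, -15], "angular": [0, 0, 0]},
    {"fingers": 1, "slide": [0, 0, -45], "angular": [0, 0, 0]},
    {"fingers": 1, "slide": [0, 0, -85], "angular": [0, 0, 0]},
    {"fingers": 1, "slide": [0, 0, -100], "angular": [0, 0, 0]},
    {"fingers": 1, "slide": [0, 0, -100], "angular": [0, 0, 0]},
    {"fingers": 1, "slide": [0, 0, -100], "angular": [0, 0, 0]},
  ],
)

```text
clock: 41.03
tcp_pos: [0.4568, -0.0107, 0.0906]
orientation: [0.002, 0.766, 0.642, 0.002]
wrist_force: [0.2, -0.2, -3.9]
finger_gap: 0.0625
grip_force: 68.8
```

```bash
python3 - <<'E'
from h import *
plan(.452,.359,.09,-2)
E
```

```text
slide [363.2 -69.2   0.4] ang [ 0.3  0.  -8. ] yaw -10.0 -> -2.0 q6 1.55 F [ 0.2 -0.2 -3.9] gap 0.0625 t 41.0333
```

>>> jog_arm(
  moves=[
    {"fingers": 1, "slide": [363, -69, 0], "angular": [0.2, 0, -8]},
    {"fingers": 1, "slide": [363, -69, 0], "angular": [0.2, 0, -8]},
    {"fingers": 1, "slide": [363, -69, 0], "angular": [0.2, 0, -8]},
    {"fingers": 1, "slide": [363, -69, 0], "angular": [0.2, 0, -8]},
    {"fingers": 1, "slide": [363, -69, 0], "angular": [0.2, 0, -8]},
    {"fingers": 1, "slide": [363, -69, 0], "angular": [0.2, 0, -8]},
    {"fingers": 1, "slide": [363, -69, 0], "angular": [0.2, 0, -8]},
    {"fingers": 1, "slide": [363, -69, 0], "angular": [0.2, 0, -8]},
    {"fingers": 1, "slide": [363, -69, 0], "angular": [0.2, 0, -8]},
    {"fingers": 1, "slide": [363, -69, 0], "angular": [0.2, 0, -8]},
  ],
)

```text
clock: 41.87
tcp_pos: [0.4498, 0.3648, 0.087]
orientation: [-0.002, 0.717, 0.697, -0.0]
wrist_force: [1.1, -0.5, -3.7]
finger_gap: 0.0628
grip_force: 68.6
```

>>> jog_arm(
  moves=[
    {"fingers": 1, "slide": [0, 0, 15], "angular": [0, 0, 0]},
    {"fingers": 1, "slide": [0, 0, 40], "angular": [0, 0, 0]},
    {"fingers": 1, "slide": [0, 0, 60], "angular": [0, 0, 0]},
    {"fingers": 1, "slide": [0, 0, 60], "angular": [0, 0, 0]},
    {"fingers": 1, "slide": [0, 0, 60], "angular": [0, 0, 0]},
  ],
)

```text
clock: 42.28
tcp_pos: [0.4486, 0.3573, 0.0268]
orientation: [-0.001, 0.72, 0.694, -0.004]
wrist_force: [0.4, -0.5, -3.5]
finger_gap: 0.063
grip_force: 68.3
```

```bash
python3 - <<'E'
from h import *
plan(.452,.359,-.0045,-2)
E
```

```text
slide [ 1.9  3.6 31.3] ang [-0.4  0.2 -0. ] yaw -2.0 -> -2.0 q6 2.14 F [ 0.4 -0.5 -3.5] gap 0.063 t 42.2833
```

>>> jog_arm(
  moves=[
    {"fingers": 1, "slide": [1.5, 3, 18], "angular": [-0.3, 0.2, 0]},
    {"fingers": 1, "slide": [1.5, 3, 28], "angular": [-0.3, 0.2, 0]},
    {"fingers": 1, "slide": [1.5, 3, 31], "angular": [-0.3, 0.2, 0]},
    {"fingers": 1, "slide": [1.5, 3, 31], "angular": [-0.3, 0.2, 0]},
    {"fingers": 0, "slide": [1.5, 3, 31], "angular": [-0.3, 0.2, 0]},
    {"fingers": 0, "slide": [1.5, 3, 31], "angular": [-0.3, 0.2, 0]},
    {"fingers": 0, "slide": [1.5, 3, 27], "angular": [-0.3, 0.2, 0]},
    {"fingers": 0, "slide": [1.5, 3, -8], "angular": [-0.3, 0.2, 0]},
    {"fingers": 0, "slide": [1.5, 3, -48], "angular": [-0.3, 0.2, 0]},
    {"fingers": 0, "slide": [1.5, 3, -48], "angular": [-0.3, 0.2, 0]},
  ],
)

```text
clock: 43.12
tcp_pos: [0.459, 0.3634, 0.0866]
orientation: [0.002, 0.719, 0.694, 0.009]
wrist_force: [1.4, 0.1, 1.5]
finger_gap: 0.0857
grip_force: 0.0
```

```bash
python3 - <<'E'
from h import *
s=read_camera("side"); t=read_camera("top"); print(blocks(s,(220,180,330,290)));print(blocks(t,(150,200,310,260)))
plan(.4545,.1413,.035,0.8)
E
```

```text
[]
[(array([451.9, 141.7]), array([36. , 36.6]), 1.1, array([451.8, 141.5]))]
slide [-220.8    5.2   44.8] ang [ 0.6 -0.4 -2.8] yaw -2.0 -> 0.8 q6 2.14 F [-0.   0.4  0.6] gap 0.0854 t 43.2167
```

>>> jog_arm(
  moves=[
    {"fingers": 0, "slide": [-221, 5, 0], "angular": [0.3, -0.2, -2.8]},
    {"fingers": 0, "slide": [-221, 5, 0], "angular": [0.3, -0.2, -2.8]},
    {"fingers": 0, "slide": [-221, 5, 0], "angular": [0.3, -0.2, -2.8]},
    {"fingers": 0, "slide": [-221, 5, 0], "angular": [0.3, -0.2, -2.8]},
    {"fingers": 0, "slide": [-221, 5, 0], "angular": [0.3, -0.2, -2.8]},
    {"fingers": 0, "slide": [-221, 5, 0], "angular": [0.3, -0.2, -2.8]},
    {"fingers": 0, "slide": [-221, 5, 15], "angular": [0.3, -0.2, -2.8]},
    {"fingers": 0, "slide": [-221, 5, 43], "angular": [0.3, -0.2, -2.8]},
    {"fingers": 0, "slide": [-221, 5, 43], "angular": [0.3, -0.2, -2.8]},
    {"fingers": 0, "slide": [-221, 5, 43], "angular": [0.3, -0.2, -2.8]},
  ],
)

```text
clock: 44.05
tcp_pos: [0.4493, 0.1391, 0.0327]
orientation: [-0.002, 0.702, 0.712, -0.002]
wrist_force: [-0.1, 0.0, 0.5]
finger_gap: 0.0856
grip_force: 0.0
```

```bash
python3 - <<'E'
from h import *
plan(.4545,.1413,-.012,0.8)
E
```

```text
slide [ 2.1  5.4 44.7] ang [-0.3  0.  -0.1] yaw 0.7 -> 0.8 q6 1.69 F [-0.1  0.   0.5] gap 0.0856 t 44.05
```

>>> jog_arm(
  moves=[
    {"fingers": 0, "slide": [1.5, 4.5, 10], "angular": [-0.3, 0, 0]},
    {"fingers": 0, "slide": [1.5, 4.5, 30], "angular": [-0.3, 0, 0]},
    {"fingers": 0, "slide": [1.5, 4.5, 44], "angular": [-0.3, 0, 0]},
    {"fingers": 0, "slide": [1.5, 4.5, 44], "angular": [-0.3, 0, 0]},
    {"fingers": 0, "slide": [1.5, 4.5, 44], "angular": [-0.3, 0, 0]},
    {"fingers": 1, "slide": [1.5, 4.5, 44], "angular": [-0.3, 0, 0]},
    {"fingers": 1, "slide": [1.5, 4.5, 44], "angular": [-0.3, 0, 0]},
    {"fingers": 1, "slide": [1.5, 4.5, 44], "angular": [-0.3, 0, 0]},
    {"fingers": 1, "slide": [1.5, 4.5, 44], "angular": [-0.3, 0, 0]},
    {"fingers": 1, "slide": [1.5, 4.5, 44], "angular": [-0.3, 0, 0]},
  ],
)

```text
clock: 44.88
tcp_pos: [0.4559, 0.1414, -0.0086]
orientation: [0.001, 0.702, 0.712, 0.002]
wrist_force: [-3.6, 0.6, 7.6]
finger_gap: 0.0634
grip_force: 66.3
```

>>> jog_arm(
  moves=[
    {"fingers": 1, "slide": [0, 0, -15], "angular": [0, 0, 0]},
    {"fingers": 1, "slide": [0, 0, -45], "angular": [0, 0, 0]},
    {"fingers": 1, "slide": [0, 0, -80], "angular": [0, 0, 0]},
    {"fingers": 1, "slide": [0, 0, -80], "angular": [0, 0, 0]},
    {"fingers": 1, "slide": [0, 0, -80], "angular": [0, 0, 0]},
  ],
)

```text
clock: 45.3
tcp_pos: [0.4581, 0.1414, 0.0725]
orientation: [0.003, 0.702, 0.712, 0.004]
wrist_force: [-0.1, -0.5, -3.1]
finger_gap: 0.0629
grip_force: 68.5
```

```bash
python3 - <<'E'
from h import *
plan(.4505,.267,.07,-2)
E
```

```text
slide [125.6  -6.    2.5] ang [ 0.6 -0.1  2.8] yaw 0.8 -> -2.0 q6 1.69 F [-0.1 -0.5 -3.1] gap 0.0629 t 45.3
```

>>> jog_arm(
  moves=[
    {"fingers": 1, "slide": [125.5, -6, 2], "angular": [0.3, -0.1, 2.8]},
    {"fingers": 1, "slide": [125.5, -6, 2], "angular": [0.3, -0.1, 2.8]},
    {"fingers": 1, "slide": [125.5, -6, 2], "angular": [0.3, -0.1, 2.8]},
    {"fingers": 1, "slide": [125.5, -6, 2], "angular": [0.3, -0.1, 2.8]},
    {"fingers": 1, "slide": [125.5, -6, 2], "angular": [0.3, -0.1, 2.8]},
    {"fingers": 1, "slide": [125.5, -6, 20], "angular": [0.3, -0.1, 2.8]},
    {"fingers": 1, "slide": [125.5, -6, 50], "angular": [0.3, -0.1, 2.8]},
    {"fingers": 1, "slide": [125.5, -6, 50], "angular": [0.3, -0.1, 2.8]},
    {"fingers": 1, "slide": [125.5, -6, 50], "angular": [0.3, -0.1, 2.8]},
    {"fingers": 1, "slide": [125.5, -6, 50], "angular": [0.3, -0.1, 2.8]},
  ],
)

```text
clock: 46.13
tcp_pos: [0.448, 0.2656, 0.0201]
orientation: [0.0, 0.72, 0.694, -0.002]
wrist_force: [0.5, 0.4, -2.8]
finger_gap: 0.063
grip_force: 68.6
```

```bash
python3 - <<'E'
from h import *
plan(.4505,.267,-.0042,-2)
E
```

```text
slide [ 1.5  2.5 24.3] ang [-0.1  0.1 -0.1] yaw -2.1 -> -2.0 q6 1.99 F [ 0.5  0.4 -2.8] gap 0.063 t 46.1333
```

>>> jog_arm(
  moves=[
    {"fingers": 1, "slide": [1.5, 2, 14], "angular": [-0.1, 0.1, 0]},
    {"fingers": 1, "slide": [1.5, 2, 22], "angular": [-0.1, 0.1, 0]},
    {"fingers": 1, "slide": [1.5, 2, 24.3], "angular": [-0.1, 0.1, 0]},
    {"fingers": 1, "slide": [1.5, 2, 24.3], "angular": [-0.1, 0.1, 0]},
    {"fingers": 0, "slide": [1.5, 2, 24.3], "angular": [-0.1, 0.1, 0]},
    {"fingers": 0, "slide": [1.5, 2, 24.3], "angular": [-0.1, 0.1, 0]},
    {"fingers": 0, "slide": [1.5, 2, 20], "angular": [-0.1, 0.1, 0]},
    {"fingers": 0, "slide": [1.5, 2, -15], "angular": [-0.1, 0.1, 0]},
    {"fingers": 0, "slide": [1.5, 2, -55], "angular": [-0.1, 0.1, 0]},
    {"fingers": 0, "slide": [1.5, 2, -90], "angular": [-0.1, 0.1, 0]},
  ],
)

```text
clock: 46.97
tcp_pos: [0.4502, 0.2681, 0.1123]
orientation: [0.0, 0.72, 0.694, 0.0]
wrist_force: [2.3, 1.0, -0.2]
finger_gap: 0.0856
grip_force: 0.0
```

>>> jog_arm(
  moves=[
    {"fingers": 0, "slide": [-320, 0, -40], "angular": [0, 0, 0]},
    {"fingers": 0, "slide": [-320, 0, -40], "angular": [0, 0, 0]},
    {"fingers": 0, "slide": [-320, 0, -40], "angular": [0, 0, 0]},
    {"fingers": 0, "slide": [-320, 0, -40], "angular": [0, 0, 0]},
    {"fingers": 0, "slide": [-320, 0, -40], "angular": [0, 0, 0]},
    {"fingers": 0, "slide": [-320, 0, -40], "angular": [0, 0, 0]},
    {"fingers": 0, "slide": [-320, 0, -40], "angular": [0, 0, 0]},
    {"fingers": 0, "slide": [-320, 0, -40], "angular": [0, 0, 0]},
    {"fingers": 0, "slide": [-320, 0, -40], "angular": [0, 0, 0]},
    {"fingers": 0, "slide": [-320, 0, -40], "angular": [0, 0, 0]},
  ],
)

```text
clock: 47.8
tcp_pos: [0.4394, -0.0535, 0.1511]
orientation: [0.001, 0.721, 0.693, 0.001]
wrist_force: [0.5, -0.8, -0.5]
finger_gap: 0.0856
grip_force: 0.0
```

```bash
python3 - <<'E'
from h import *
s=read_camera("side"); t=read_camera("top"); print(get_state()["clock"])
c=np.vstack([cv2.resize(t["color"][100:285,60:430],(600,300)),cv2.resize(s["color"][110:384,180:400],(374,300)).__class__((300,600,3),np.uint8)*0])
c[300:,:374]=cv2.resize(s["color"][110:384,150:400],(374,300)) if 0 else cv2.resize(s["color"][110:384,160:400],(374,300))
cv2.imwrite("pics/f.png",c[:,:,::-1])
E
```

```text
47.9
```

View pics/f.png

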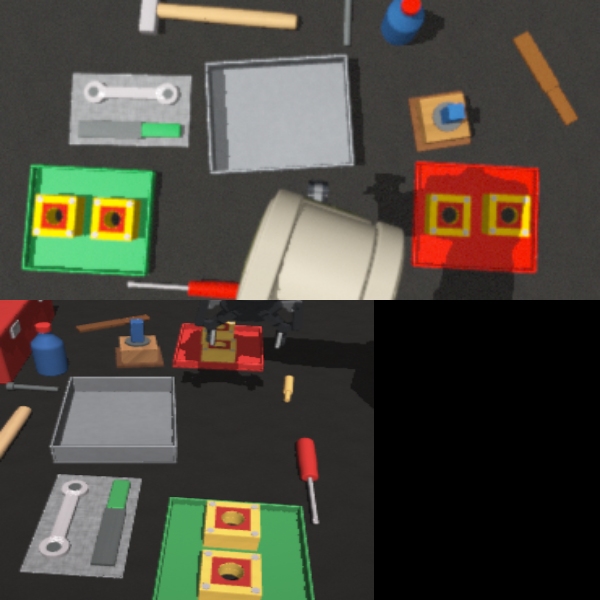

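The picture shows the spanner and file flat on the mat. Two blocks are flat in the green tray and two in the red one, all red face up. The gauge is upright in its stand, and the bin is empty.

```bash
python3 -c "
from workcell import *
print(hand_in())"
```

```text
the job is handed in; nothing more can be done
None
```

I handed the job in at about 48 s: two sound blocks are in the green tray, two faulty ones (one bench block and the bin block) in the red, the spanner and file lie flat on the mat, and the gauge is upright in its stand.

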